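Press the lids on a batch of tissue cassettes

ROBOT

A 6-joint arm with a two-finger parallel gripper is mounted at the origin on the work surface; the furniture and walls round the work are solid. World frame = base frame: x ahead of the robot, y to its left, z up, the work surface at z = 0. Lengths are in m, angles in degrees, forces in N, time in s.
With the tool pointing down it reaches from about 0.4 to 0.825 m from the base axis. Payload 7 kg.
Tool frame: the origin (TCP) lies between the finger pads; the fingertips stand 19 mm ahead of it and the grasp point (between the pads) is the TCP (r.finger_overhang is the distance from the TCP to the fingertips, in m); z points along the fingers, y is the direction in which the jaws open and shut (so a half turn about z gives the same grasp; the last joint's range is limited). The gripper opens to 88 mm and grips with 3 to 60 N. Pads are 19 mm wide; open, the fingers measure 130 mm over their backs; the gripper's body (78 mm by 193 mm) begins 47 mm behind the grasp point.
Start: joints at [84.173, 20.546, 0.682, 0, -70.136, -16.507], TCP at [0.257, 0.624, 0.246] pointing down, gripper open.
Joint ranges: [-176.03, 176.03], [-82.01, 121.73], [-58.28, 71.71], [-173.87, 95.51], [-174.79, -0.11], [-173.66, 173.66]. Speed limits (degrees/s): [136.94, 136.94, 172.46, 180, 180, 180].

INTERFACE

Orientations are given as [roll, pitch, yaw] about the fixed x, y, z axes, in that order (R = Rz(yaw) Ry(pitch) Rx(roll)).
In Python, from plant import r, optics gives the robot as it stands. The module is installed in compiled form; this text tells all that it offers.
- The arm moves only by the tool step_arm, never from a script. Its argument "increments" is a list of rows, each an object of numbers: "tx", "ty", "tz": the shift along the world's x, y, z in mm; "ax", "ay", "az": the turn, a rotation vector about the world's x, y, z in degrees; "claw": the gripper command: -1 is shut, 1 is fully open, values between are in proportion. In form: [{"tx": .., "ty": .., "tz": .., "ax": .., "ay": .., "az": .., "claw": ..}, ...]. A call has 1 to 12 rows; each row shifts and turns the commanded pose from where the row before left it; what a row does not reach is not made up. A row lasts 1/10 s, in which the tool goes at most 50 mm and 8.59 degrees, less where a joint would pass 70% of its speed; a pose out of reach is approached as far as the arm can. A call with a gripper value outside its range is refused whole. The fingers move at their own pace and stop on an object; "newtons" is the grip in N (left out, the last holds). Time passes only in rows, so rows that do not move let the fingers close. It gives the time, the measured TCP pose, the force and the opening at its end, in the units of the state.
- r.get_state(): the state, without advancing time (a new reading comes with each control period).
- optics.capture(name): name is "scene" or "top"; returns a dict with "image" (480x640x3 uint8, blue, green, red), "depth" (480x640 float32, m along the optical axis (not along the pixel's ray), 0 where there is no reading), "fx", "fy", "cx", "cy" (pixels), "R" (3x3) and "t" (3): a world point X has camera coordinates R X + t. Camera axes: x right, y down, z forward; pixel columns grow to the right and rows downward; lengths in m; the calibration is good to about 2 mm. A picture is of the moment at which its call begins.
- r.close_job(): hands the job in, once; it reports no verdict.
The state is a dict: "time_s": time; "joints": joint angles; "qd": joint speeds; "joint_torque": joint torques, N m; "tcp_pos": TCP position; "eef_rot": TCP orientation; "contact_force": force on the tool from outside, world axes, zero at the start; "moment": the same for the moment, N m; "gripper_width": finger opening in m.
Only numpy, scipy, OpenCV 4.12 (cv2) and the standard library are available. Lean on these libraries where they do the work, as an engineer would, in place of code of your own. Each camera call takes 0.05 s, during which the arm holds its last target. There are 200 camera calls.

TASK

Flip the press's blue head up and over until it stays open, lay all the tissue cassettes from the sloped bin flat on the press bed, lid up and side by side inside the rim, and swing the head shut. Only with the head shut, push the red valve lever fully over towards the gauge and hold it there for about four seconds with the needle in the green, then let it spring back to centre and the needle drop. Last, flip the head open again so that it stays up, leaving the cassettes on the bed, and do not disturb the reagent bottles.

Things in the scene. Friction and masses are not known exactly. Their poses are not given: they have to be found in the camera images.
- press: Cassette press, a fixed grey casting 150 x 146 mm with a blue hinged head. Origin: centre of its footprint on the desk, z up, y towards the hinge, x along the hinge. Its square bed (black mat with a yellow cross, 124 x 124 mm inside a 5 mm wide steel rim) is centred on the origin: mat top at z = 30 mm, rim top at z = 36 mm. It holds up to four cassettes lying flat; a good pattern is one in each quarter of the cross, at x, y = +/-30 mm. Yaw from -0.15 to 0.15 rad
- head_hinge (a point): middle of the head's hinge axis (axis along the press's x), at x = 0, y = +82 mm, z = 57 mm in the press's frame
- head_handle (a point): middle of the red round handle bar, 12 mm thick, 100 mm long, parallel to the hinge and 200 mm from its axis; carried at its two ends by 10 mm steel rods, 90 mm apart, that leave 42 mm of open room between the bar and the head's edge. With the head shut it is on the -y side of the press at z = 57 mm; the head swings up and over towards +y
- press_head (a joint): angle of the blue head (134 x 152 x 12 mm, 0.5 kg): 0 shut (level over the bed, 21 mm of clear height above the mat), 1.57 upright = balance point, 1.9 fully open against its stop. It falls shut if let go below 1.57 and stays open by itself beyond it. No latch, hardly any friction
- console: Valve console, a fixed white box 104 x 56 x 40 mm (x, y, z) with a lever and a round gauge on top. Origin: centre of its footprint on the desk, z up, x from the lever (at x = -27 mm) to the gauge (at x = +27 mm). Yaw from -0.2 to 0.2 rad
- lever_knob (a point): centre of the red ball knob, 24 mm thick, on top of the valve lever: a 10 mm steel shaft that stands upright when centred; the knob is 85 mm above the pivot, which is at x = -27 mm, z = 42 mm in the console's frame
- lever (a joint): lean of the spring-centred lever in rad: 0 upright, + towards the gauge (press), - away from it; stops at +/-0.5 (knob 41 mm over). The spring takes about 5 N at the knob at full lean and brings the lever back upright as soon as it is let go
- gauge (a joint): gauge needle in rad: 0 at rest, green sector from 1.3 to 1.9. It follows the lever slowly: about 1.2 s after the lever is pushed fully over it stands in the green (end value 1.8), and it sinks back to 0 in about 2 s when the lever is let go
- bin: Fixed grey sloped bin, 102 x 153 mm, with two by two compartments, each 46 mm (x) by 72 mm (y), centred at x = -24 and +24 mm, y = -37.5 and +37.5 mm. Origin: centre of its footprint on the desk. The floor falls towards -x (to the robot) by 0.17 rad and is 20 mm above the desk at the middle; the side walls and the middle divider along x stand 5 mm above the floor, the cross divider 7 mm, the front and back lips 10 mm. Yaw from -0.15 to 0.15 rad
- reagent_1: Amber glass reagent bottle with black cap, a bystander, 36 mm thick, 74 mm tall, loose. Origin: centre of its underside
- reagent_2: A second amber bottle, a bystander, 36 mm thick, 76 mm tall, loose. Origin: centre of its underside
- cassette_1_center (a point): centre of the yellow tissue cassette with white slotted lid, a block 40 x 28 x 18 mm (x, y, z), 30 g, lid at +z. It starts in a compartment of the bin, its long side up the slope and leaning with the floor, 9 mm of it below the centre; None when it is absent
- cassette_2_center (a point): centre of the green tissue cassette with white slotted lid, a block 40 x 28 x 18 mm (x, y, z), 30 g, lid at +z. It starts in a compartment of the bin, its long side up the slope and leaning with the floor, 9 mm of it below the centre; None when it is absent
- cassette_3_center (a point): centre of the orange tissue cassette with white slotted lid, a block 40 x 28 x 18 mm (x, y, z), 30 g, lid at +z. It starts in a compartment of the bin, its long side up the slope and leaning with the floor, 9 mm of it below the centre; None when it is absent
- cassette_4_center (a point): centre of the blue tissue cassette with white slotted lid, a block 40 x 28 x 18 mm (x, y, z), 30 g, lid at +z. It starts in a compartment of the bin, its long side up the slope and leaning with the floor, 9 mm of it below the centre; None when it is absent
There are look-alikes about, which are no part of the job. Leave any pink or purple look-alike of the part that bears cassette_3_center alone.

How it is judged:
By the outcome, as a careful person would: the job done as asked, in the order asked, and still so for the second after the job is handed in, with the robot touching nothing.
Of cassette_1, cassette_2, cassette_3, cassette_4 only 3 to 4 are there at a start; the rules pass over those that are not, and their reading is None.
At some moment in a run one of cassette_1, cassette_2, cassette_3, cassette_4 may be knocked a few centimetres aside while the robot is not near it.
It also fails if it takes over 210 s, if anything falls off the work surface, if the arm or the gripper's body presses on something with over 40 N, if the wrist force passes 120 N, or if a joint passes its speed limit or range.

## Working session

There is one attempt and no reset: what is moved stays moved. The work goes in short steps, Python scripts to look and compute and a tool call to move; the robot and the scene stay as the last step left them, time stands still between calls to the robot, and variables do not carry over. Pictures are saved under pics/ and viewed, about 12 in all and at most 16, crops included, and the job is handed in when it is done.

Besides the shell and the picture viewer there is one more tool, called as name(argument=value, ...) on one line, values as JSON. step_arm: Moves the arm, as the interface text tells. Its arguments: {"type":"object","properties":{"increments":{"type":"array","items":{"type":"object","properties":{"tx":{"type":"number"},"ty":{"type":"number"},"tz":{"type":"number"},"ax":{"type":"number"},"ay":{"type":"number"},"az":{"type":"number"},"claw":{"type":"number"}}}},"newtons":{"type":"number"}},"required":["increments"]}

```bash
mkdir -p pics; ls; cat > h.py <<'E'
import numpy as np, cv2
from plant import r, optics
def cap(n):
    c=optics.capture(n); c['R']=np.array(c['R']); c['t']=np.array(c['t']).ravel(); return c
def pts(c):
    v,u=np.mgrid[0:480,0:640]; d=c['depth']
    P=np.stack([(u-c['cx'])/c['fx']*d,(v-c['cy'])/c['fy']*d,d],-1)
    return (P-c['t'])@c['R']
def ray(c,u,v,z):
    d=c['R'].T@np.array([(u-c['cx'])/c['fx'],(v-c['cy'])/c['fy'],1]); o=-c['R'].T@c['t']
    return o+d*(z-o[2])/d[2]
def proj(c,X):
    p=c['R']@np.array(X)+c['t']; return p[0]/p[2]*c['fx']+c['cx'],p[1]/p[2]*c['fy']+c['cy']
E
python3 - <<'E'
from h import *
for n in ("scene","top"):
    c=cap(n); cv2.imwrite(f"pics/{n}0.png",c['image']); print(n,c['fx'],c['R'].round(3).tolist(),c['t'].round(3))
print(r.get_state())
E
```

```text
pics
scene 612.9255918965545 [[0.16, -0.987, 0.013], [-0.848, -0.144, -0.51], [0.506, 0.07, -0.86]] [-0.146  0.463  0.964]
top 610.416220116033 [[-0.015, -1.0, 0.021], [-0.992, 0.012, -0.127], [0.127, -0.023, -0.992]] [-0.063  0.492  1.241]
{'time_s': 0.1, 'joints': array([ 8.41734336e+01,  2.05849550e+01,  6.35813535e-01, -1.76036703e-02,
       -7.01340525e+01, -1.65080224e+01]), 'qd': array([ 0.07033417, -0.21267689,  0.1631095 ,  0.01428478, -0.02599886,
        0.05184949]), 'joint_torque': array([-1.86981248e-03, -5.84166741e+01,  2.93748719e+01,  7.01561451e+00,
        1.01078243e-02, -5.23309711e-05]), 'tcp_pos': array([0.25636347, 0.62395883, 0.2447192 ]), 'eef_rot': array([ 1.79915533e+02, -7.77448259e-03, -2.23405772e+01]), 'contact_force': array([-0.12013827,  0.33410478, -0.02072485]), 'moment': array([ 0.03490845, -0.08613289, -0.00771855]), 'gripper_width': 0.08775237176507562}
```

View pics/scene0.png

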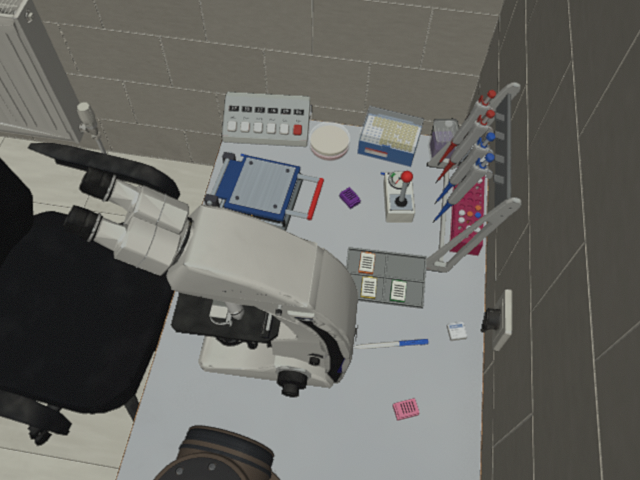

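View pics/top0.png

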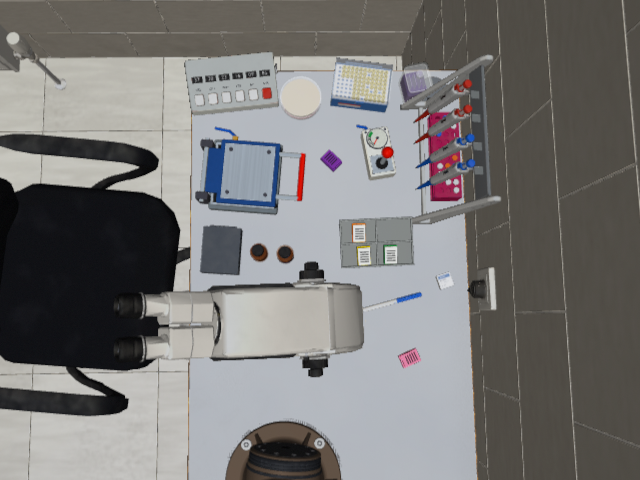

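```bash
python3 - <<'E'
from h import *
np.set_printoptions(precision=3,suppress=True)
c=cap("top"); P=pts(c); s=cap("scene"); S=pts(s)
print(proj(c,[0,0,0]),proj(c,[.256,.624,.245]),proj(c,[.5,0,0]))
for n,u,v in [("scope",230,320),("scope",330,320),("scope",350,320),("knob",313,270),("eyep",130,305),("eyep2",180,305),("desk",400,320),("darkbox",222,250),("bottle",258,252),("bottle2",285,254),("rack",470,200),("rack",440,92),("purple",331,160),("pink",409,357),("press",250,180),("hinge",205,185),("handle",301,177),("knob",388,153),("gauge",376,140),("b",358,232),("b",363,254),("b",391,254),("binempty",395,230),("lid",300,97),("tips",360,85),("left box",230,85),("chair",100,220),("deskleft",200,280),("wall",300,62),("rwall",520,200),("marker",400,300)]: print(n,P[v,u])
print("scene scope max z",S[210:400,170:350,2].max(), P[260:380,110:370,2].max())
cv2.imwrite("pics/crop1.png",np.hstack([cv2.resize(c['image'][110:280,190:420],(690,510),interpolation=cv2.INTER_CUBIC)]))
cv2.imwrite("pics/crop2.png",cv2.resize(s['image'][120:320,180:480],(750,500),interpolation=cv2.INTER_CUBIC))
E
```

```text
(np.float64(282.4520939305817), np.float64(479.91658028588154)) (np.float64(-98.34685077580929), np.float64(366.5389573720792)) (np.float64(280.57501683668823), np.float64(236.03380076320698))
scope [0.325 0.065 0.369]
scope [ 0.323 -0.088  0.293]
scope [ 0.322 -0.125  0.247]
knob [ 0.419 -0.066  0.098]
eyep [0.348 0.197 0.434]
eyep2 [0.348 0.134 0.4  ]
desk [ 0.318 -0.25  -0.002]
darkbox [0.468 0.121 0.031]
bottle [0.458 0.043 0.078]
bottle2 [ 0.454 -0.011  0.074]
rack [ 0.566 -0.399  0.043]
rack [ 0.783 -0.333  0.091]
purple [ 0.661 -0.11   0.018]
pink [ 0.243 -0.264  0.017]
press [0.607 0.059 0.069]
hinge [0.599 0.152 0.062]
handle [ 0.614 -0.045  0.063]
knob [ 0.643 -0.215  0.138]
gauge [ 0.695 -0.204  0.048]
b [ 0.501 -0.162  0.041]
b [ 0.456 -0.172  0.035]
b [ 0.455 -0.231  0.032]
binempty [ 0.507 -0.242  0.023]
lid [ 0.796 -0.045  0.034]
tips [ 0.329 -0.041  1.294]
left box [0.82  0.104 0.042]
chair [ 0.578  0.463 -0.241]
deskleft [0.408 0.17  0.003]
wall [ 1.193 -0.049 -0.704]
rwall [ 0.511 -0.399  0.326]
marker [ 0.36  -0.25   0.009]
scene scope max z 1.0674609095517058 1.294311579243476
```

View pics/crop1.png

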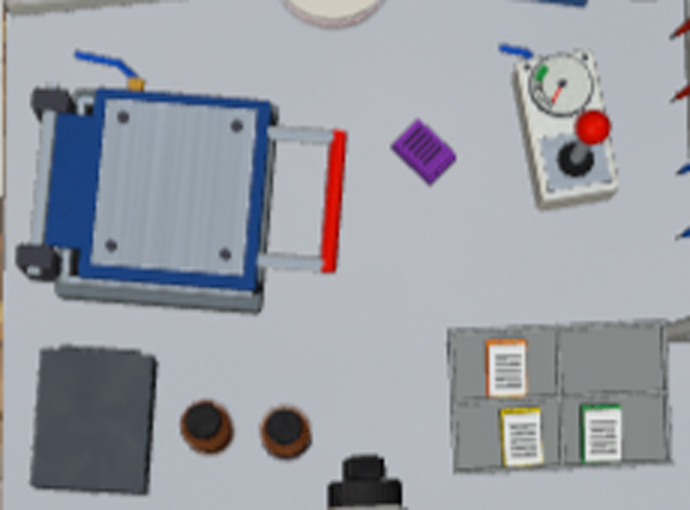

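View pics/crop2.png

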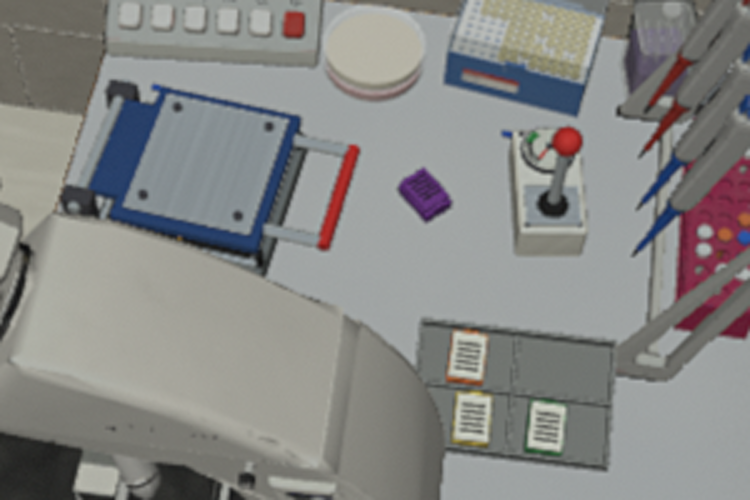

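```bash
cat > m.py <<'E'
from h import *
np.set_printoptions(precision=3,suppress=True)
c=cap("top"); P=pts(c); s=cap("scene"); S=pts(s)
def mask(c,lo,hi): return cv2.inRange(cv2.cvtColor(c['image'],cv2.COLOR_BGR2HSV),lo,hi)>0
def red(c): return mask(c,(0,170,90),(6,255,255))|mask(c,(174,170,90),(180,255,255))
for n,C,Q in(("top",c,P),("scene",s,S)):
    m=red(C)&(Q[...,2]>.02)&(Q[...,2]<.3)
    h=m&(abs(Q[...,1]+.04)<.06)&(Q[...,0]<.72); q=Q[h]; v,u=np.nonzero(h)
    (cu,cv_),wh,a=cv2.minAreaRect(np.c_[u,v].astype(np.float32)); print(n,"handle n",len(q),"rect",(cu,cv_),wh,a,"centre@z.057",ray(C,cu,cv_,.057),"zmed",np.median(q[:,2]), "zmax",q[:,2].max())
    box=cv2.boxPoints(((cu,cv_),wh,a)); W=np.array([ray(C,*b,.057) for b in box]); 
    i=np.argsort(W[:,0]); lo,hi=W[i[:2]].mean(0),W[i[2:]].mean(0); print("  ends",lo,hi,"len",np.linalg.norm(hi-lo),"yaw",-np.arctan2((hi-lo)[1]*-1,(hi-lo)[0]))
    k=m&(Q[...,1]<-.15)&(Q[...,1]>-.27)&(Q[...,2]>.09)&(Q[...,0]<.7); v,u=np.nonzero(k); (ku,kv),rad=cv2.minEnclosingCircle(np.c_[u,v].astype(np.float32)); print("  knob",(ku,kv),rad,ray(C,ku,kv,.127),Q[k][:,2].max())
# cassette lids: white pixels in bin
m=mask(c,(0,0,200),(180,60,255))&(P[...,0]>.40)&(P[...,0]<.56)&(P[...,1]<-.12)&(P[...,1]>-.29)
hs=cv2.cvtColor(c['image'],cv2.COLOR_BGR2HSV)
sat=mask(c,(0,70,60),(180,255,255))
g=((m|sat)&(P[...,0]>.40)&(P[...,0]<.56)&(P[...,1]<-.12)&(P[...,1]>-.29)&(P[...,2]<.08)).astype(np.uint8)
g=cv2.morphologyEx(g,cv2.MORPH_CLOSE,np.ones((5,5)))
for k in cv2.findContours(g,0,2)[0]:
    if cv2.contourArea(k)<60: continue
    rc=cv2.minAreaRect(k); mm=np.zeros_like(g); cv2.drawContours(mm,[k],-1,1,-1); mm=cv2.erode(mm,np.ones((3,3)))>0
    z=np.median(P[mm][:,2]); W=np.array([ray(c,*b,z) for b in cv2.boxPoints(rc)])
    print("cas",rc,"ctr",ray(c,*rc[0],z),"sides",np.linalg.norm(W[1]-W[0]),np.linalg.norm(W[2]-W[1]),"hue",np.median(hs[(g>0)&sat&mm][:,0]) , "dirs",np.degrees(np.arctan2(*(W[1]-W[0])[1::-1])))
# console box top
m=mask(c,(0,0,190),(180,60,255))&(P[...,2]>.033)&(P[...,2]<.055)&(P[...,0]>.58)&(P[...,0]<.74)&(P[...,1]<-.14)&(P[...,1]>-.28)
v,u=np.nonzero(m); rc=cv2.minAreaRect(np.c_[u,v].astype(np.float32)); W=np.array([ray(c,*b,.04) for b in cv2.boxPoints(rc)]); print("console",rc,W.mean(0),W)
# obstacles
def mx(a,lab):
    x0,x1,y0,y1=a
    for n,Q in(("t",P),("s",S)):
        k=(Q[...,0]>x0)&(Q[...,0]<x1)&(Q[...,1]>y0)&(Q[...,1]<y1)&(Q[...,2]<.6); print(lab,n,k.sum(), Q[k][:,2].max() if k.any() else None)
for y in (-.20,-.17,-.14,-.1,-.05,0,.05,.1,.15,.2):
    k=(abs(P[...,1]-y)<.015)&(P[...,2]>.1)&(P[...,2]<.6)&(P[...,0]<.5)&(P[...,0]>.2); print("scope y",y,P[k][:,0].max() if k.any() else None,P[k][:,2].max() if k.any() else None)
for y in (-.24,-.26,-.28,-.3,-.32,-.34): mx((.55,.85,y-.01,y+.01),f"rack y{y}")
for y in (-.24,-.26,-.28,-.3,-.32,-.34): mx((.4,.55,y-.01,y+.01),f"rack lowx y{y}")
E
python3 m.py
```

```text
top handle n 213 rect (300.6935729980469, 176.9729766845703) (4.716968059539795, 46.34933853149414) 5.04245138168335 centre@z.057 [ 0.615 -0.044  0.057] zmed 0.06187586717576788 zmax 0.07011591918024962
  ends [ 0.567 -0.04   0.057] [ 0.664 -0.049  0.057] len 0.09797791580646545 yaw -0.09796150407755587
  knob (387.0, 152.0) 5.385264873504639 [ 0.648 -0.215  0.127] 0.1438045759911451
scene handle n 159 rect (314.8460388183594, 198.10739135742188) (3.9849228858947754, 42.055755615234375) 17.2414608001709 centre@z.057 [ 0.616 -0.043  0.057] zmed 0.06193428531056353 zmax 0.06760127172597373
  ends [ 0.567 -0.039  0.057] [ 0.667 -0.048  0.057] len 0.10049599254268927 yaw -0.08785085371134284
  knob (406.1071472167969, 176.26785278320312) 5.39298677444458 [ 0.647 -0.214  0.127] 0.14127072922953665
cas ((390.0, 254.5), (19.0, 12.0), 90.0) ctr [ 0.454 -0.228  0.033] sides 0.02510315115003654 0.03975367822265313 hue 63.0 dirs -90.6895279435738
cas ((360.37152099609375, 243.26144409179688), (42.79246139526367, 16.063236236572266), 80.13418579101562) ctr [ 0.478 -0.167  0.036] sides 0.03368873
[... 1044 characters left out ...]
ck y-0.3 s 2325 0.2702528130733373
rack y-0.32 t 2009 0.3003436609412247
rack y-0.32 s 2007 0.2999196540392588
rack y-0.34 t 1125 0.2996680848975908
rack y-0.34 s 845 0.2986505433768824
rack lowx y-0.24 t 625 0.0427474398601405
rack lowx y-0.24 s 724 0.040415896423158654
rack lowx y-0.26 t 665 0.04311052596451641
rack lowx y-0.26 s 744 0.045972513844394144
rack lowx y-0.28 t 594 0.07435517597249448
rack lowx y-0.28 s 734 0.07369719356413763
rack lowx y-0.3 t 704 0.12246807691236972
rack lowx y-0.3 s 880 0.12274123378164296
rack lowx y-0.32 t 729 0.16900191510366958
rack lowx y-0.32 s 935 0.17302362368006058
rack lowx y-0.34 t 749 0.2197858576182744
rack lowx y-0.34 s 1060 0.22003202173826228
```

step_arm(increments=[{"tz": 44, "claw": 1}, {"tz": 44}, {"tz": 44}, {"tz": 44}, {"tx": 40, "ty": -30}, {"tx": 40, "ty": -30}, {"tx": 40, "ty": -30, "az": 6}, {"tx": 40, "ty": -30, "az": 6}, {"tx": 40, "ty": -30, "az": 5}, {"tx": 16, "ty": -44}, {"tx": 16, "ty": -44}, {"tx": 16, "ty": -44}])

```text
$.increments[0]: bad value
```

step_arm(increments=[{"tx": 0, "ty": 0, "tz": 44, "ax": 0, "ay": 0, "az": 0, "claw": 1}, {"tx": 0, "ty": 0, "tz": 44, "ax": 0, "ay": 0, "az": 0, "claw": 1}, {"tx": 0, "ty": 0, "tz": 44, "ax": 0, "ay": 0, "az": 0, "claw": 1}, {"tx": 0, "ty": 0, "tz": 44, "ax": 0, "ay": 0, "az": 0, "claw": 1}, {"tx": 40, "ty": -30, "tz": 0, "ax": 0, "ay": 0, "az": 0, "claw": 1}, {"tx": 40, "ty": -30, "tz": 0, "ax": 0, "ay": 0, "az": 0, "claw": 1}, {"tx": 40, "ty": -30, "tz": 0, "ax": 0, "ay": 0, "az": 6, "claw": 1}, {"tx": 40, "ty": -30, "tz": 0, "ax": 0, "ay": 0, "az": 6, "claw": 1}, {"tx": 40, "ty": -30, "tz": 0, "ax": 0, "ay": 0, "az": 5, "claw": 1}, {"tx": 16, "ty": -44, "tz": 0, "ax": 0, "ay": 0, "az": 0, "claw": 1}, {"tx": 16, "ty": -44, "tz": 0, "ax": 0, "ay": 0, "az": 0, "claw": 1}, {"tx": 16, "ty": -44, "tz": 0, "ax": 0, "ay": 0, "az": 0, "claw": 1}])

```text
time_s: 1.5
tcp_pos: [0.5051, 0.3404, 0.4213]
eef_rot: [180.0, 0.0, -5.3]
contact_force: [1.2, -0.1, -0.1]
gripper_width: 0.088
```

step_arm(increments=[{"tx": 12.3, "ty": -42.6, "tz": 0, "ax": 0, "ay": 0, "az": 0, "claw": -0.23}, {"tx": 12.3, "ty": -42.6, "tz": 0, "ax": 0, "ay": 0, "az": 0, "claw": -0.23}, {"tx": 12.3, "ty": -42.6, "tz": 0, "ax": 0, "ay": 0, "az": 0, "claw": -0.23}, {"tx": 12.3, "ty": -42.6, "tz": 0, "ax": 0, "ay": 0, "az": 0, "claw": -0.23}, {"tx": 12.3, "ty": -42.6, "tz": 0, "ax": 0, "ay": 0, "az": 0, "claw": -0.23}, {"tx": 12.3, "ty": -42.6, "tz": 0, "ax": 0, "ay": 0, "az": 0, "claw": -0.23}, {"tx": 12.3, "ty": -42.6, "tz": 0, "ax": 0, "ay": 0, "az": 0, "claw": -0.23}, {"tx": 12.3, "ty": -42.6, "tz": 0, "ax": 0, "ay": 0, "az": 0, "claw": -0.23}, {"tx": 12.0, "ty": -43.1, "tz": 0, "ax": 0, "ay": 0, "az": 0, "claw": -0.23}, {"tx": 0, "ty": 0, "tz": -45, "ax": 0, "ay": 0, "az": 0, "claw": -0.23}, {"tx": 0, "ty": 0, "tz": -45, "ax": 0, "ay": 0, "az": 0, "claw": -0.23}, {"tx": 0, "ty": 0, "tz": -45, "ax": 0, "ay": 0, "az": 0, "claw": -0.23}])

```text
time_s: 2.7
tcp_pos: [0.6147, -0.0423, 0.2852]
eef_rot: [-180.0, -0.0, -5.4]
contact_force: [-0.3, 1.1, 0.2]
gripper_width: 0.0336
```

step_arm(increments=[{"tx": 0.8, "ty": -1.2, "tz": -40, "ax": 0, "ay": 0, "az": 0, "claw": -0.23}, {"tx": 0, "ty": 0, "tz": -40, "ax": 0, "ay": 0, "az": 0, "claw": -0.23}, {"tx": 0, "ty": 0, "tz": -40, "ax": 0, "ay": 0, "az": 0, "claw": -0.23}, {"tx": 0, "ty": 0, "tz": -40, "ax": 0, "ay": 0, "az": 0, "claw": -0.23}, {"tx": 0, "ty": 0, "tz": -35, "ax": 0, "ay": 0, "az": 0, "claw": -0.23}, {"tx": 0, "ty": 0, "tz": -32, "ax": 0, "ay": 0, "az": 0, "claw": -0.23}, {"tx": 0, "ty": 0, "tz": 0, "ax": 0, "ay": 0, "az": 0, "claw": -0.8}, {"tx": 0, "ty": 0, "tz": 0, "ax": 0, "ay": 0, "az": 0, "claw": -0.8}, {"tx": 0, "ty": 0, "tz": 0, "ax": 0, "ay": 0, "az": 0, "claw": -0.8}, {"tx": 0, "ty": 0, "tz": 0, "ax": 0, "ay": 0, "az": 0, "claw": -0.8}], newtons=10)

```text
time_s: 3.7
tcp_pos: [0.617, -0.0433, 0.0618]
eef_rot: [180.0, -0.2, -5.3]
contact_force: [0.7, -3.4, -0.6]
gripper_width: 0.0114
```

```bash
python3 - <<'E'
from h import *
print({k:np.round(v,3) for k,v in r.get_state().items()})
c=cap("scene"); cv2.imwrite("pics/s1.png",c['image'])
# arc increments in world: radius .2, along press y axis (yaw -.092)
y=np.array([np.sin(.092),np.cos(.092)])
th=np.linspace(0,1.75,22)
d=np.c_[np.diff(-np.cos(th))*.2,np.diff(np.sin(th))*.2]*1000
for k in d: print((y*k[0]).round(1),k[1].round(1))
E
```

```text
{'time_s': np.float64(3.7), 'joints': array([ 14.09 ,  25.019, -19.214,   0.099, -45.596,  70.536]), 'qd': array([-0.031, -0.032, -0.131, -0.418,  0.33 ,  0.046]), 'joint_torque': array([ 2.2590e+00, -5.7937e+01,  2.2600e+01,  4.1710e+00, -1.6400e-01,
       -4.2000e-02]), 'tcp_pos': array([ 0.617, -0.043,  0.062]), 'eef_rot': array([179.99 ,  -0.186,  -5.305]), 'contact_force': array([ 0.682, -3.354, -0.575]), 'moment': array([-1.356, -0.319,  0.018]), 'gripper_width': np.float64(0.011)}
[0.1 0.7] 16.6
[0.2 2.1] 16.5
[0.3 3.4] 16.3
[0.4 4.8] 16.0
[0.6 6.1] 15.5
[0.7 7.3] 14.9
[0.8 8.6] 14.3
[0.9 9.7] 13.5
[ 1.  10.8] 12.7
[ 1.1 11.8] 11.7
[ 1.2 12.7] 10.7
[ 1.3 13.6] 9.6
[ 1.3 14.3] 8.4
[ 1.4 15. ] 7.2
[ 1.4 15.5] 5.9
[ 1.5 15.9] 4.6
[ 1.5 16.3] 3.2
[ 1.5 16.5] 1.9
[ 1.5 16.6] 0.5
[ 1.5 16.6] -0.9
[ 1.5 16.4] -2.3
```

View pics/s1.png

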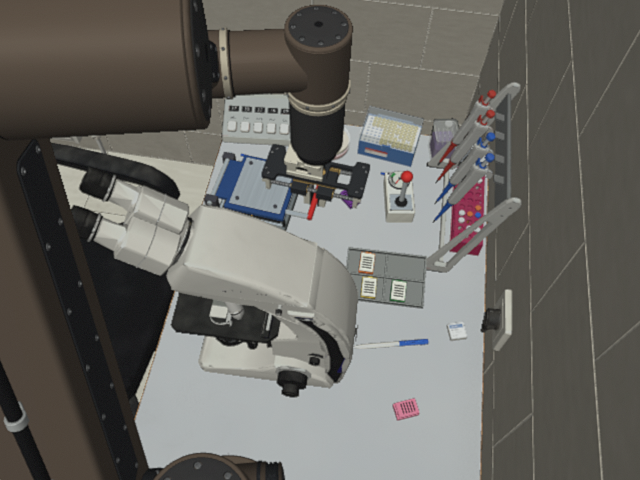

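step_arm(increments=[{"tx": 0.1, "ty": 0.7, "tz": 16.6, "ax": 0, "ay": 0, "az": 0, "claw": -0.8}, {"tx": 0.2, "ty": 2.1, "tz": 16.5, "ax": 0, "ay": 0, "az": 0, "claw": -0.8}, {"tx": 0.3, "ty": 3.4, "tz": 16.3, "ax": 0, "ay": 0, "az": 0, "claw": -0.8}, {"tx": 0.4, "ty": 4.8, "tz": 16.0, "ax": 0, "ay": 0, "az": 0, "claw": -0.8}, {"tx": 0.6, "ty": 6.1, "tz": 15.5, "ax": 0, "ay": 0, "az": 0, "claw": -0.8}, {"tx": 0.7, "ty": 7.3, "tz": 14.9, "ax": 0, "ay": 0, "az": 0, "claw": -0.8}, {"tx": 0.8, "ty": 8.6, "tz": 14.3, "ax": 0, "ay": 0, "az": 0, "claw": -0.8}, {"tx": 0.9, "ty": 9.7, "tz": 13.5, "ax": 0, "ay": 0, "az": 0, "claw": -0.8}, {"tx": 1.0, "ty": 10.8, "tz": 12.7, "ax": 0, "ay": 0, "az": 0, "claw": -0.8}, {"tx": 1.1, "ty": 11.8, "tz": 11.7, "ax": 0, "ay": 0, "az": 0, "claw": -0.8}])

```text
time_s: 4.75
tcp_pos: [0.6225, 0.02, 0.2123]
eef_rot: [179.8, -0.3, -5.3]
contact_force: [-0.2, -10.9, 8.1]
gripper_width: 0.012
```

```bash
python3 - <<'E'
from h import *
print({k:np.round(v,3) for k,v in r.get_state().items() if k in('tcp_pos','contact_force','moment','gripper_width')})
E
```

```text
{'tcp_pos': array([0.623, 0.02 , 0.212]), 'contact_force': array([ -0.174, -10.913,   8.101]), 'moment': array([-4.308,  0.318, -0.013]), 'gripper_width': np.float64(0.012)}
```

step_arm(increments=[{"tx": 1.2, "ty": 12.7, "tz": 10.7, "ax": 0, "ay": 0, "az": 0, "claw": -0.8}, {"tx": 1.3, "ty": 13.6, "tz": 9.6, "ax": 0, "ay": 0, "az": 0, "claw": -0.8}, {"tx": 1.3, "ty": 14.3, "tz": 8.4, "ax": 0, "ay": 0, "az": 0, "claw": -0.8}, {"tx": 1.4, "ty": 15.0, "tz": 7.2, "ax": 0, "ay": 0, "az": 0, "claw": -0.8}, {"tx": 1.4, "ty": 15.5, "tz": 5.9, "ax": 0, "ay": 0, "az": 0, "claw": -0.8}, {"tx": 1.5, "ty": 15.9, "tz": 4.6, "ax": 0, "ay": 0, "az": 0, "claw": -0.8}, {"tx": 1.5, "ty": 16.3, "tz": 3.2, "ax": 0, "ay": 0, "az": 0, "claw": -0.8}, {"tx": 1.5, "ty": 16.5, "tz": 1.9, "ax": 0, "ay": 0, "az": 0, "claw": -0.8}, {"tx": 1.5, "ty": 16.6, "tz": 0.5, "ax": 0, "ay": 0, "az": 0, "claw": -0.8}, {"tx": 1.5, "ty": 16.6, "tz": -0.9, "ax": 0, "ay": 0, "az": 0, "claw": -0.8}, {"tx": 1.5, "ty": 16.4, "tz": -2.3, "ax": 0, "ay": 0, "az": 0, "claw": -0.8}, {"tx": 1.5, "ty": 12, "tz": -3, "ax": 0, "ay": 0, "az": 0, "claw": -0.8}])

```text
time_s: 5.95
tcp_pos: [0.6393, 0.2062, 0.254]
eef_rot: [-179.9, -0.1, -5.3]
contact_force: [-0.9, 2.9, 7.8]
gripper_width: 0.0117
```

step_arm(increments=[{"tx": 0, "ty": 0, "tz": 0, "ax": 0, "ay": 0, "az": 0, "claw": -0.1}, {"tx": 0, "ty": 0, "tz": 0, "ax": 0, "ay": 0, "az": 0, "claw": -0.1}, {"tx": 0, "ty": 0, "tz": 0, "ax": 0, "ay": 0, "az": 0, "claw": -0.1}, {"tx": 0, "ty": 0, "tz": 30, "ax": 0, "ay": 0, "az": 0, "claw": -0.1}, {"tx": 0, "ty": 0, "tz": 40, "ax": 0, "ay": 0, "az": 0, "claw": -0.1}, {"tx": 0, "ty": 0, "tz": 40, "ax": 0, "ay": 0, "az": 0, "claw": -0.1}, {"tx": 0, "ty": 0, "tz": 10, "ax": 0, "ay": 0, "az": 0, "claw": -0.1}])

```text
time_s: 6.65
tcp_pos: [0.6401, 0.2033, 0.3787]
eef_rot: [-179.8, -0.3, -5.4]
contact_force: [0.5, 0.1, 0.7]
gripper_width: 0.0392
```

```bash
python3 - <<'E'
from h import *
c=cap("top"); s=cap("scene"); cv2.imwrite("pics/o1.png",np.hstack([cv2.resize(c['image'],(400,300)),cv2.resize(s['image'],(400,300))]))
cv2.imwrite("pics/o1full.png",np.hstack([c['image'][90:290,180:450],s['image'][110:310,170:440]]))
E
```

```text
(no output)
```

View pics/o1full.png

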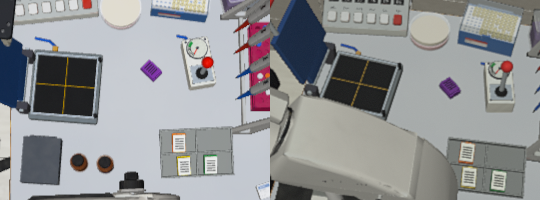

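```bash
cat > m2.py <<'E'
from h import *
np.set_printoptions(precision=4,suppress=True)
def hsv(c,lo,hi): return cv2.inRange(cv2.cvtColor(c['image'],cv2.COLOR_BGR2HSV),lo,hi)>0
def bed():
    c=cap("top"); P=pts(c)
    m=(hsv(c,(0,0,0),(180,255,70))|hsv(c,(18,100,60),(32,255,255)))&(abs(P[...,0]-.626)<.075)&(abs(P[...,1]-.074)<.075)&(P[...,2]<.05)
    m=cv2.morphologyEx(m.astype(np.uint8),cv2.MORPH_CLOSE,np.ones((5,5))); k=max(cv2.findContours(m,0,2)[0],key=cv2.contourArea)
    rc=cv2.minAreaRect(k); W=np.array([ray(c,*b,.03) for b in cv2.boxPoints(rc)]); print("bed",W.mean(0),np.linalg.norm(W[1]-W[0]),np.linalg.norm(W[2]-W[1]),[np.degrees(np.arctan2(*(W[i+1]-W[i])[1::-1])).round(1) for i in (0,1)])
def cass(box=(.42,.55,-.28,-.13),views=("top",),z=None):
    for n in views:
        c=cap(n); P=pts(c); inb=(P[...,0]>box[0])&(P[...,0]<box[1])&(P[...,1]>box[2])&(P[...,1]<box[3])&(P[...,2]<.09)
        w=hsv(c,(0,0,190),(180,70,255))
        col={"yellow":hsv(c,(21,100,100),(33,255,255)),"green":hsv(c,(45,80,40),(85,255,255)),"orange":hsv(c,(3,110,100),(17,255,255))}
        ws=cv2.morphologyEx((w&inb).astype(np.uint8),cv2.MORPH_CLOSE,np.ones((3,3)))
        for k in cv2.findContours(ws,0,2)[0]:
            if cv2.contourArea(k)<40: continue
            rc=cv2.minAreaRect(k); mm=np.zeros_like(ws); cv2.drawContours(mm,[k],-1,1,-1)
            zz=np.median(P[mm>0][:,2]) if z is None else z
            ring=cv2.dilate(mm,np.ones((7,7)))>0; nm=max(col,key=lambda q:(col[q]&ring).sum())
            W=np.array([ray(c,*b,zz) for b in cv2.boxPoints(rc)]); e=[W[1]-W[0],W[2]-W[1]]; L=max(e,key=np.linalg.norm)
            print(n,nm,(col[nm]&ring).sum(),"lid",W.mean(0),"sides",[np.linalg.norm(q).round(4) for q in e],"long dir",np.degrees(np.arctan2(L[1],L[0])).round(1),"px",np.round(rc[0],1),"zmed",np.median(P[mm>0][:,2]))
E
python3 - <<'E'
from m2 import *
bed(); cass(views=("top","scene"))
c=cap("top");P=pts(c)
g=hsv(c,(0,0,80),(180,25,150))&(P[...,0]>.41)&(P[...,0]<.57)&(P[...,1]<-.125)&(P[...,1]>-.3)&(P[...,2]<.06)&(P[...,2]>.01)
g=cv2.morphologyEx(g.astype(np.uint8),cv2.MORPH_CLOSE,np.ones((9,9)));k=max(cv2.findContours(g,0,2)[0],key=cv2.contourArea);rc=cv2.minAreaRect(k);W=np.array([ray(c,*b,.025) for b in cv2.boxPoints(rc)]);print("bin",W.mean(0),W)
for x0,x1 in((.40,.45),(.45,.5),(.5,.55)):
    for y in(-.28,-.30,-.32,-.34):
        q=(P[...,0]>x0)&(P[...,0]<x1)&(abs(P[...,1]-y)<.01); print(x0,y,P[q][:,2].max() if q.any() else None)
E
```

```text
bed [0.6265 0.077  0.03  ] 0.12738667633303957 0.1515368033986527 [np.float64(-3.0), np.float64(-94.1)]
top yellow 40 lid [ 0.4467 -0.2031  0.0169] sides [np.float64(0.1482), np.float64(0.055)] long dir -90.7 px [377. 259.] zmed 0.016852401319246663
top orange 43 lid [ 0.4991 -0.164   0.041 ] sides [np.float64(0.025), np.float64(0.0335)] long dir 178.6 px [359. 233.] zmed 0.04104113725195419
top yellow 0 lid [ 0.5433 -0.2047 -0.0002] sides [np.float64(0.1491), np.float64(0.0131)] long dir -90.6 px [375.5 215. ] zmed -0.00016350437140470893
scene green 19 lid [ 0.4529 -0.229   0.033 ] sides [np.float64(0.0361), np.float64(0.0237)] long dir -0.0 px [398.3 290. ] zmed 0.03297919206124038
scene yellow 25 lid [ 0.4515 -0.1731  0.0324] sides [np.float64(0.0356), np.float64(0.0243)] long dir 1.9 px [368.6 286.4] zmed 0.032434582688161524
scene orange 32 lid [ 0.4991 -0.1632  0.0405] sides [np.float64(0.0369), np.float64(0.024)] long dir 0.9 px [366.7 261.6] zmed 0.0405365625391807
bin [ 0.4836 -0.2122  0.025 ] [[ 0.5315 -0.1229  0.025 ]
 [ 0.5383 -0.2995  0.025 ]
 [ 0.4355 -0.3006  0.025 ]
 [ 0.4291 -0.1259  0.025 ]]
0.4 -0.28 0.024818119683555948
0.4 -0.3 0.005375368327369508
0.4 -0.32 0.016368231339980704
0.4 -0.34 0.021750509848301364
0.45 -0.28 0.033012762848690654
0.45 -0.3 0.007060897704171804
0.45 -0.32 0.00592076956408479
0.45 -0.34 0.007632874010273181
0.5 -0.28 0.07081700678244392
0.5 -0.3 0.11950613400244506
0.5 -0.32 0.16935335913787392
0.5 -0.34 0.2157692208970756
```

```bash
python3 - <<'E'
from m2 import *
c=cap("top");P=pts(c)
q=(P[...,0]>.385)&(P[...,0]<.44)&(P[...,1]<-.03)&(P[...,1]>-.12)&(P[...,2]>.05)&(P[...,2]<.3)
for y in np.arange(-.12,-.03,.01):
    k=q&(abs(P[...,1]-y)<.005); print(y.round(3),k.sum(),P[k].max(0) if k.any() else None)
# bed via rim colours: cross lines yellow
m=hsv(c,(18,100,60),(32,255,255))&(abs(P[...,0]-.626)<.062)&(abs(P[...,1]-.074)<.062)&(P[...,2]<.045)
v,u=np.nonzero(m);W=np.array([ray(c,a,b,.03) for a,b in zip(u,v)]);print(len(W),W.mean(0),W.min(0),W.max(0))
E
```

```text
-0.12 2 [ 0.3856 -0.1167  0.2346]
-0.11 5 [ 0.3854 -0.1056  0.2467]
-0.1 2 [ 0.3865 -0.0966  0.2545]
-0.09 25 [ 0.4204 -0.0857  0.2635]
-0.08 74 [ 0.4305 -0.0756  0.2591]
-0.07 112 [ 0.4389 -0.0658  0.2519]
-0.06 119 [ 0.4386 -0.056   0.1059]
-0.05 117 [ 0.4383 -0.0462  0.1027]
-0.04 74 [ 0.4204 -0.0363  0.099 ]
240 [0.626  0.0738 0.03  ] [0.5669 0.0141 0.03  ] [0.6876 0.1342 0.03  ]
```

step_arm(increments=[{"tx": -19.8, "ty": -41.8, "tz": -10, "ax": 0, "ay": 0, "az": -4.7, "claw": -0.1}, {"tx": -19.8, "ty": -41.8, "tz": -10, "ax": 0, "ay": 0, "az": 0, "claw": -0.1}, {"tx": -19.8, "ty": -41.8, "tz": -10, "ax": 0, "ay": 0, "az": 0, "claw": -0.1}, {"tx": -19.8, "ty": -41.8, "tz": -10, "ax": 0, "ay": 0, "az": 0, "claw": -0.1}, {"tx": -19.8, "ty": -41.8, "tz": -10, "ax": 0, "ay": 0, "az": 0, "claw": -0.1}, {"tx": -19.8, "ty": -41.8, "tz": -10, "ax": 0, "ay": 5, "az": 0, "claw": -0.1}, {"tx": -19.8, "ty": -41.8, "tz": -10, "ax": 0, "ay": 5, "az": 0, "claw": -0.1}, {"tx": -19.8, "ty": -41.8, "tz": -10, "ax": 0, "ay": 0, "az": 0, "claw": -0.1}, {"tx": -19.8, "ty": -41.8, "tz": -10, "ax": 0, "ay": 0, "az": 0, "claw": -0.1}, {"tx": 0, "ty": 0, "tz": -45, "ax": 0, "ay": 0, "az": 0, "claw": -0.1}, {"tx": 0, "ty": 0, "tz": -45, "ax": 0, "ay": 0, "az": 0, "claw": -0.1}, {"tx": 0, "ty": 0, "tz": 0, "ax": 0, "ay": 0, "az": 0, "claw": -0.1}])

```text
time_s: 8.2
tcp_pos: [0.4563, -0.1722, 0.188]
eef_rot: [178.2, 10.5, -10.3]
contact_force: [-0.8, 1.0, 0.1]
gripper_width: 0.0395
```

```bash
python3 - <<'E'
from m2 import *
s=r.get_state();print(s['tcp_pos'],s['eef_rot'],s['contact_force'],s['joints'])
cass(views=("scene",))
E
```

```text
[ 0.4563 -0.1722  0.188 ] [178.2035  10.4909 -10.3168] [-0.8171  1.0144  0.0958] [  2.0925  11.8422 -20.1008  -0.5222 -68.6887  77.9907]
scene yellow 0 lid [ 0.4266 -0.2192 -0.0001] sides [np.float64(0.0179), np.float64(0.1226)] long dir -88.3 px [389.8 309.2] zmed -0.00011046538122950209
scene green 20 lid [ 0.453  -0.2287  0.0325] sides [np.float64(0.0391), np.float64(0.0255)] long dir -0.0 px [398.2 290.1] zmed 0.032525070405716124
scene yellow 27 lid [ 0.4512 -0.173   0.0324] sides [np.float64(0.0392), np.float64(0.0262)] long dir 2.4 px [368.5 286.5] zmed 0.03236368427617318
scene orange 32 lid [ 0.4986 -0.1632  0.0408] sides [np.float64(0.0399), np.float64(0.0266)] long dir 0.1 px [366.8 261.8] zmed 0.040770465857975384
```

step_arm(increments=[{"tx": 6, "ty": -0.8, "tz": -30, "ax": 0, "ay": 0, "az": 0, "claw": -0.1}, {"tx": 0, "ty": 0, "tz": -35, "ax": 0, "ay": 0, "az": 0, "claw": -0.1}, {"tx": 0, "ty": 0, "tz": -30, "ax": 0, "ay": 0, "az": 0, "claw": -0.1}, {"tx": 0, "ty": 0, "tz": -20, "ax": 0, "ay": 0, "az": 0, "claw": -0.1}, {"tx": 0, "ty": 0, "tz": -14, "ax": 0, "ay": 0, "az": 0, "claw": -0.1}, {"tx": 0, "ty": 0, "tz": -8, "ax": 0, "ay": 0, "az": 0, "claw": -0.1}, {"tx": 0, "ty": 0, "tz": 0, "ax": 0, "ay": 0, "az": 0, "claw": -0.1}])

```text
time_s: 8.95
tcp_pos: [0.4676, -0.1729, 0.057]
eef_rot: [178.2, 9.8, -10.1]
contact_force: [0.5, 0.4, 0.0]
gripper_width: 0.0394
```

step_arm(increments=[{"tx": -4, "ty": 0, "tz": -6, "ax": 0, "ay": 0, "az": 0, "claw": -0.1}, {"tx": 0, "ty": 0, "tz": 0, "ax": 0, "ay": 0, "az": 0, "claw": -0.1}, {"tx": 0, "ty": 0, "tz": 0, "ax": 0, "ay": 0, "az": 0, "claw": -0.1}])

```text
time_s: 9.25
tcp_pos: [0.4629, -0.1731, 0.051]
eef_rot: [178.2, 9.8, -10.2]
contact_force: [0.5, -0.2, -0.1]
gripper_width: 0.0394
```

step_arm(increments=[{"tx": -0.5, "ty": 0, "tz": -6, "ax": 0, "ay": 0, "az": 0, "claw": -0.1}, {"tx": 0, "ty": 0, "tz": 0, "ax": 0, "ay": 0, "az": 0, "claw": -0.1}, {"tx": 0, "ty": 0, "tz": 0, "ax": 0, "ay": 0, "az": 0, "claw": -0.6}, {"tx": 0, "ty": 0, "tz": 0, "ax": 0, "ay": 0, "az": 0, "claw": -0.6}, {"tx": 0, "ty": 0, "tz": 0, "ax": 0, "ay": 0, "az": 0, "claw": -0.6}, {"tx": 0, "ty": 0, "tz": 0, "ax": 0, "ay": 0, "az": 0, "claw": -0.6}], newtons=15)

```text
time_s: 9.85
tcp_pos: [0.4624, -0.1731, 0.0445]
eef_rot: [178.2, 9.8, -10.2]
contact_force: [0.7, -0.5, 0.1]
gripper_width: 0.0297
```

```bash
cat > pl.py <<'E'
from m2 import *
import json,os
from scipy.spatial.transform import Rotation as Ro
YAW=-.09; C=np.array([.6265,.074]); SL={'A':(-.030,.026),'B':(-.030,-.034),'C':(.030,-.034)}
def grasp(lid,name):
    s=r.get_state(); t=np.array(s['tcp_pos']); Rt=Ro.from_euler('xyz',s['eef_rot'],degrees=True)
    jaw=Rt.apply([0,1,0]); jaw*=np.sign(jaw[1]); n0=np.array([-np.sin(.17),0,np.cos(.17)])
    n=n0-jaw*(n0@jaw); n/=np.linalg.norm(n); X=np.cross(jaw,n); Rc=Ro.from_matrix(np.c_[X,jaw,n])
    c=np.array(lid)-.009*n; c=c+jaw*((t-c)@jaw)   # centred by jaws
    json.dump(dict(p=Rt.inv().apply(c-t).tolist(),q=(Rt.inv()*Rc).as_quat().tolist()),open(name+'.json','w')); print("cass in tool",Rt.inv().apply(c-t))
def place(name,slot,drop=.002,yaw=None,fl=False):
    g=json.load(open(name+'.json')); s=r.get_state(); t=np.array(s['tcp_pos']); Rt=Ro.from_euler('xyz',s['eef_rot'],degrees=True)
    x,y=SL[slot]; cy,sy=np.cos(YAW),np.sin(YAW); ctr=np.array([C[0]+cy*x-sy*y,C[1]+sy*x+cy*y,.039+drop])
    Rc=Ro.from_euler('z',YAW-np.pi/2); Rn=Rc*Ro.from_quat(g['q']).inv(); p=ctr-Rn.apply(g['p'])
    dR=Rn*Rt.inv(); 
    print("slot centre",ctr,"TCP target",p,"shift mm",(p-t)*1000,"rotvec deg",np.degrees(dR.as_rotvec()),"target rpy",Rn.as_euler('xyz',degrees=True),"tip z",(p+Rn.apply([0,0,.019]))[2])
E
python3 - <<'E'
from pl import *
s=r.get_state();print(s['tcp_pos'],s['gripper_width'],s['contact_force'])
grasp([.4513,-.173,.0327],"yellow"); place("yellow","A")
E
```

```text
[ 0.4624 -0.1731  0.0445] 0.02970652356325964 [ 0.6947 -0.4971  0.0908]
cass in tool [-0.0058  0.      0.022 ]
slot centre [0.599  0.1026 0.041 ] TCP target [0.5978 0.0898 0.0598] shift mm [135.3572 262.9291  15.3464] rotvec deg [  9.5372   4.9165 -85.1997] target rpy [180.      19.4374 -95.1566] tip z 0.04190481738859898
```

step_arm(increments=[{"tx": 0, "ty": 0, "tz": 0, "ax": 0, "ay": 0, "az": 0, "claw": -0.6}, {"tx": 0, "ty": 0, "tz": 0, "ax": 0, "ay": 0, "az": 0, "claw": -0.6}, {"tx": 0, "ty": 0, "tz": 0, "ax": 0, "ay": 0, "az": 0, "claw": -0.6}, {"tx": 0, "ty": 0, "tz": 10, "ax": 0, "ay": 0, "az": 0, "claw": -0.6}, {"tx": 0, "ty": 0, "tz": 25, "ax": 0, "ay": 0, "az": 0, "claw": -0.6}, {"tx": 0, "ty": 0, "tz": 35, "ax": 0, "ay": 0, "az": 0, "claw": -0.6}, {"tx": 4, "ty": 0, "tz": 40, "ax": 0, "ay": 0, "az": 0, "claw": -0.6}, {"tx": 10, "ty": 0, "tz": 40, "ax": 0, "ay": 0, "az": 0, "claw": -0.6}, {"tx": 10, "ty": 0, "tz": 0, "ax": 0, "ay": 0, "az": 0, "claw": -0.6}])

```text
time_s: 10.75
tcp_pos: [0.4891, -0.1736, 0.2007]
eef_rot: [178.3, 9.3, -10.1]
contact_force: [0.7, -0.2, -0.8]
gripper_width: 0.029
```

```bash
python3 - <<'E'
from pl import *
place("yellow","A"); cass(views=("scene",))
c=cap("scene"); cv2.imwrite("pics/y1.png",cv2.resize(c['image'][100:340,180:500],(800,600)))
E
```

```text
slot centre [0.599  0.1026 0.041 ] TCP target [0.5978 0.0898 0.0598] shift mm [ 108.7239  263.4265 -140.9095] rotvec deg [  9.9902   5.3023 -85.2125] target rpy [180.      19.4374 -95.1566] tip z 0.04190481738859898
scene yellow 0 lid [ 0.4277 -0.2189 -0.0004] sides [np.float64(0.0175), np.float64(0.1221)] long dir -89.2 px [389.7 308.7] zmed -0.0004142339026301722
scene green 20 lid [ 0.4523 -0.2286  0.0329] sides [np.float64(0.0382), np.float64(0.0253)] long dir -0.0 px [398.1 290.3] zmed 0.032896058323628165
scene orange 33 lid [ 0.4986 -0.163   0.0407] sides [np.float64(0.0396), np.float64(0.0259)] long dir 0.5 px [366.6 261.8] zmed 0.04073676869774328
```

View pics/y1.png

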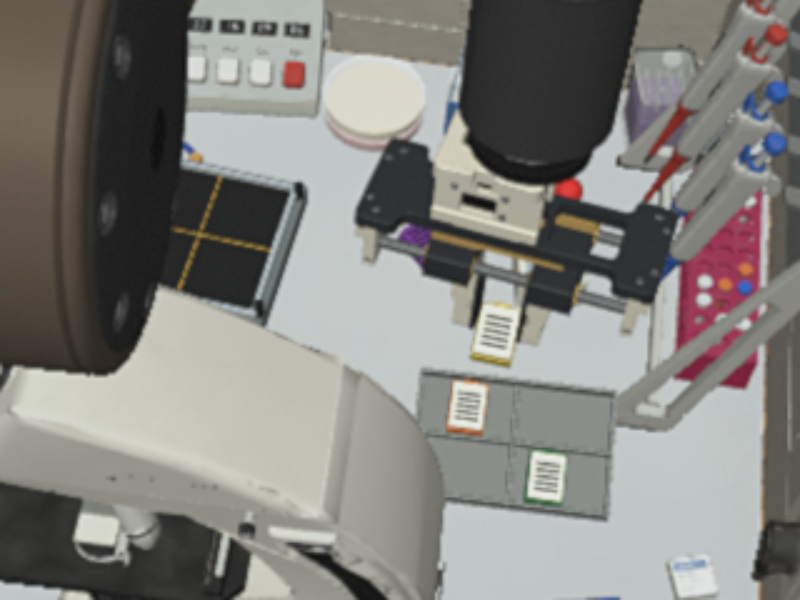

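step_arm(increments=[{"tx": 9.9, "ty": 23.9, "tz": 0, "ax": 0.91, "ay": 0.48, "az": -7.75, "claw": -0.6}, {"tx": 9.9, "ty": 23.9, "tz": 0, "ax": 0.91, "ay": 0.48, "az": -7.75, "claw": -0.6}, {"tx": 9.9, "ty": 23.9, "tz": 0, "ax": 0.91, "ay": 0.48, "az": -7.75, "claw": -0.6}, {"tx": 9.9, "ty": 23.9, "tz": 0, "ax": 0.91, "ay": 0.48, "az": -7.75, "claw": -0.6}, {"tx": 9.9, "ty": 23.9, "tz": 0, "ax": 0.91, "ay": 0.48, "az": -7.75, "claw": -0.6}, {"tx": 9.9, "ty": 23.9, "tz": 0, "ax": 0.91, "ay": 0.48, "az": -7.75, "claw": -0.6}, {"tx": 9.9, "ty": 23.9, "tz": 0, "ax": 0.91, "ay": 0.48, "az": -7.75, "claw": -0.6}, {"tx": 9.9, "ty": 23.9, "tz": 0, "ax": 0.91, "ay": 0.48, "az": -7.75, "claw": -0.6}, {"tx": 9.9, "ty": 23.9, "tz": 0, "ax": 0.91, "ay": 0.48, "az": -7.75, "claw": -0.6}, {"tx": 9.9, "ty": 23.9, "tz": 0, "ax": 0.91, "ay": 0.48, "az": -7.75, "claw": -0.6}, {"tx": 9.9, "ty": 23.9, "tz": 0, "ax": 0.91, "ay": 0.48, "az": -7.75, "claw": -0.6}, {"tx": 0, "ty": 0, "tz": 0, "ax": 0, "ay": 0, "az": 0, "claw": -0.6}])

```text
time_s: 12.05
tcp_pos: [0.5939, 0.0917, 0.1931]
eef_rot: [179.8, 20.0, -95.5]
contact_force: [-0.7, -0.5, 0.8]
gripper_width: 0.029
```

```bash
python3 - <<'E'
from pl import *
s=r.get_state();print(s['tcp_pos'],s['eef_rot'],s['contact_force'],s['gripper_width'])
place("yellow","A")
E
```

```text
[0.5939 0.0917 0.1931] [179.7995  20.0423 -95.4559] [-0.6885 -0.4508  0.8251] 0.02900531389671858
slot centre [0.599  0.1026 0.041 ] TCP target [0.5978 0.0898 0.0598] shift mm [   3.9268   -1.8605 -133.2543] rotvec deg [-0.6198 -0.132   0.2315] target rpy [180.      19.4374 -95.1566] tip z 0.04190481738859898
```

Descend most of the way, then check before release.

step_arm(increments=[{"tx": 3.5, "ty": -1.5, "tz": -30, "ax": 0, "ay": 0, "az": 0, "claw": -0.6}, {"tx": 0, "ty": 0, "tz": -35, "ax": -0.6, "ay": 0, "az": 0, "claw": -0.6}, {"tx": 0, "ty": 0, "tz": -30, "ax": 0, "ay": 0, "az": 0, "claw": -0.6}, {"tx": 0, "ty": 0, "tz": -18, "ax": 0, "ay": 0, "az": 0, "claw": -0.6}, {"tx": 0, "ty": 0, "tz": 0, "ax": 0, "ay": 0, "az": 0, "claw": -0.6}, {"tx": 0, "ty": 0, "tz": 0, "ax": 0, "ay": 0, "az": 0, "claw": -0.6}])

```text
time_s: 12.65
tcp_pos: [0.598, 0.0878, 0.081]
eef_rot: [180.0, 19.4, -95.2]
contact_force: [-0.6, -0.2, -0.4]
gripper_width: 0.0287
```

```bash
python3 - <<'E'
from pl import *
place("yellow","A")
c=cap("scene"); t=cap("top"); cv2.imwrite("pics/y2.png",np.hstack([cv2.resize(c['image'][130:250,190:310],(400,400)),cv2.resize(t['image'][120:240,180:300],(400,400))]))
E
```

```text
slot centre [0.599  0.1026 0.041 ] TCP target [0.5978 0.0898 0.0598] shift mm [ -0.2346   2.0269 -21.1531] rotvec deg [ 0.0789 -0.0506  0.015 ] target rpy [180.      19.4374 -95.1566] tip z 0.04190481738859898
```

View pics/y2.png

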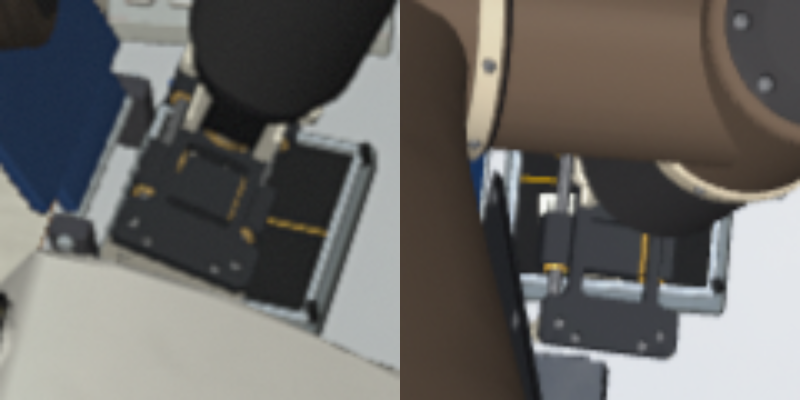

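step_arm(increments=[{"tx": 0, "ty": 2, "tz": -11, "ax": 0, "ay": 0, "az": 0, "claw": -0.6}, {"tx": 0, "ty": 0, "tz": -7, "ax": 0, "ay": 0, "az": 0, "claw": -0.6}, {"tx": 0, "ty": 0, "tz": -3, "ax": 0, "ay": 0, "az": 0, "claw": -0.6}, {"tx": 0, "ty": 0, "tz": -1, "ax": 0, "ay": 0, "az": 0, "claw": -0.6}, {"tx": 0, "ty": 0, "tz": 0, "ax": 0, "ay": 0, "az": 0, "claw": -0.6}, {"tx": 0, "ty": 0, "tz": 0, "ax": 0, "ay": 0, "az": 0, "claw": -0.6}])

```text
time_s: 13.35
tcp_pos: [0.5988, 0.0903, 0.0595]
eef_rot: [-179.9, 19.4, -95.2]
contact_force: [-0.1, -0.8, -0.5]
gripper_width: 0.0289
```

step_arm(increments=[{"tx": 0, "ty": 0, "tz": -1, "ax": 0, "ay": 0, "az": 0, "claw": -0.6}, {"tx": 0, "ty": 0, "tz": 0, "ax": 0, "ay": 0, "az": 0, "claw": -0.1}, {"tx": 0, "ty": 0, "tz": 0, "ax": 0, "ay": 0, "az": 0, "claw": -0.1}, {"tx": 0, "ty": 0, "tz": 0, "ax": 0, "ay": 0, "az": 0, "claw": -0.1}, {"tx": 0, "ty": 0, "tz": 20, "ax": 0, "ay": 0, "az": 0, "claw": -0.1}, {"tx": 0, "ty": -10, "tz": 40, "ax": 0, "ay": 0, "az": 0, "claw": -0.1}, {"tx": 0, "ty": -30, "tz": 40, "ax": 0, "ay": 0, "az": 0, "claw": -0.1}, {"tx": 0, "ty": -40, "tz": 20, "ax": 0, "ay": 0, "az": 0, "claw": -0.1}, {"tx": -10, "ty": -40, "tz": 20, "ax": 0, "ay": 0, "az": 0, "claw": -0.1}, {"tx": -20, "ty": -40, "tz": 0, "ax": 0, "ay": 0, "az": 0, "claw": -0.1}, {"tx": -20, "ty": -40, "tz": 0, "ax": 0, "ay": 0, "az": 0, "claw": -0.1}])

```text
time_s: 14.45
tcp_pos: [0.5482, -0.111, 0.1994]
eef_rot: [-179.8, 19.4, -95.1]
contact_force: [0.7, -0.6, -1.2]
gripper_width: 0.0394
```

```bash
python3 - <<'E'
from pl import *
s=r.get_state();print(s['tcp_pos'],s['eef_rot'],s['contact_force'],s['gripper_width'])
cass((.55,.70,0,.15),("scene","top"),z=.048); cass(views=("scene",))
for a in (0.,):
  Rt=Ro.from_euler('xyz',s['eef_rot'],degrees=True)
  for tgt in ([180,0,0],): print((Ro.from_euler('xyz',tgt,degrees=True)*Rt.inv()).as_rotvec(degrees=True))
c=cap("scene"); t=cap("top"); cv2.imwrite("pics/y3.png",np.hstack([cv2.resize(c['image'][110:260,190:340],(400,400)),cv2.resize(t['image'][110:230,180:300],(400,400))]))
E
```

```text
[ 0.5482 -0.111   0.1994] [-179.8258   19.4089  -95.1486] [ 0.6806 -0.574  -1.1561] 0.03942049280412627
top yellow 0 lid [0.546  0.1044 0.048 ] sides [np.float64(0.0741), np.float64(0.0063)] long dir -90.6 px [229.  211.5] zmed -0.0003250916461330608
top yellow 64 lid [0.5986 0.1015 0.048 ] sides [np.float64(0.0352), np.float64(0.0233)] long dir -90.6 px [230.5 186.5] zmed 0.04750145901068979
top yellow 13 lid [0.6275 0.0896 0.048 ] sides [np.float64(0.1384), np.float64(0.1116)] long dir -3.9 px [236.3 173.1] zmed 0.034982532369876786
scene yellow 0 lid [ 0.4266 -0.219  -0.0001] sides [np.float64(0.0176), np.float64(0.1221)] long dir -88.1 px [389.7 309.2] zmed -0.00014404035031993626
scene green 20 lid [ 0.4526 -0.2286  0.0327] sides [np.float64(0.0384), np.float64(0.0253)] long dir -0.0 px [398.1 290.2] zmed 0.03265379334922029
scene orange 32 lid [ 0.4988 -0.1629  0.0407] sides [np.float64(0.0396), np.float64(0.026)] long dir 0.9 px [366.6 261.7] zmed 0.04065601391733783
[-16.232  -14.5725  94.1742]
```

View pics/y3.png

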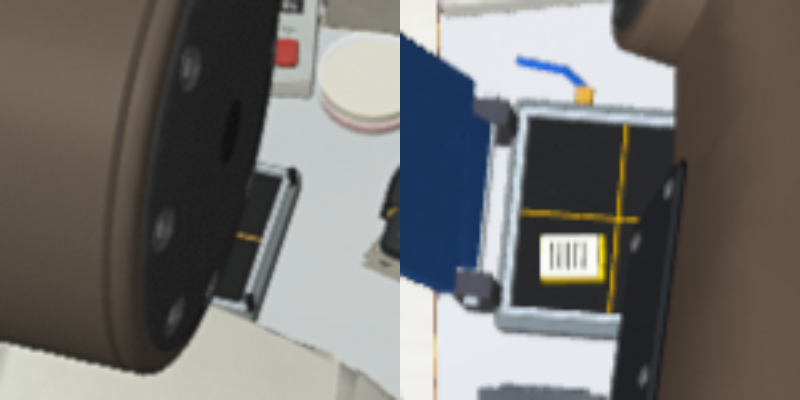

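step_arm(increments=[{"tx": -7.8, "ty": -5, "tz": 0, "ax": -1.353, "ay": -1.214, "az": 7.848, "claw": -0.1}, {"tx": -7.8, "ty": -5, "tz": 0, "ax": -1.353, "ay": -1.214, "az": 7.848, "claw": -0.1}, {"tx": -7.8, "ty": -5, "tz": 0, "ax": -1.353, "ay": -1.214, "az": 7.848, "claw": -0.1}, {"tx": -7.8, "ty": -5, "tz": 0, "ax": -1.353, "ay": -1.214, "az": 7.848, "claw": -0.1}, {"tx": -7.8, "ty": -5, "tz": 0, "ax": -1.353, "ay": -1.214, "az": 7.848, "claw": -0.1}, {"tx": -7.8, "ty": -10, "tz": 0, "ax": -1.353, "ay": -1.214, "az": 7.848, "claw": -0.1}, {"tx": -7.8, "ty": -10, "tz": 0, "ax": -1.353, "ay": -1.214, "az": 7.848, "claw": -0.1}, {"tx": -7.8, "ty": -10, "tz": 0, "ax": -1.353, "ay": -1.214, "az": 7.848, "claw": -0.1}, {"tx": -7.8, "ty": -15, "tz": 0, "ax": -1.353, "ay": -1.214, "az": 7.848, "claw": -0.1}, {"tx": -7.8, "ty": -16, "tz": 0, "ax": -1.353, "ay": -1.214, "az": 7.848, "claw": -0.1}, {"tx": -7.8, "ty": -16, "tz": 0, "ax": -1.353, "ay": -1.214, "az": 7.848, "claw": -0.1}, {"tx": -7.8, "ty": -16, "tz": 0, "ax": -1.353, "ay": -1.214, "az": 7.848, "claw": -0.1}])

```text
time_s: 15.9
tcp_pos: [0.4557, -0.2269, 0.1983]
eef_rot: [179.8, -0.1, 0.4]
contact_force: [-1.1, -0.3, -0.5]
gripper_width: 0.0398
```

step_arm(increments=[{"tx": 0, "ty": 0, "tz": -10, "ax": 0, "ay": 0, "az": 0, "claw": -0.1}, {"tx": 0, "ty": 0, "tz": -25, "ax": 0, "ay": 0, "az": 0, "claw": -0.1}, {"tx": 0, "ty": 0, "tz": 0, "ax": 0, "ay": 0, "az": 0, "claw": -0.1}, {"tx": 0, "ty": 0, "tz": 0, "ax": 0, "ay": 0, "az": 0, "claw": -0.1}])

```text
time_s: 16.3
tcp_pos: [0.4554, -0.2269, 0.1631]
eef_rot: [179.9, 0.1, -0.1]
contact_force: [0.8, -0.7, 0.0]
gripper_width: 0.0395
```

```bash
python3 - <<'E'
from pl import *
s=r.get_state();print(s['tcp_pos'],s['eef_rot'],s['contact_force'],s['gripper_width'],s['joints'])
cass(views=("scene",))
E
```

```text
[ 0.4554 -0.2269  0.1631] [179.9039   0.092   -0.0727] [ 0.79   -0.653   0.0061] 0.039527990223963874 [ -4.2655   9.1028 -26.672    0.1263 -54.31    94.1191]
scene yellow 0 lid [ 0.4279 -0.2181 -0.0003] sides [np.float64(0.0181), np.float64(0.1237)] long dir -89.2 px [389.3 308.5] zmed -0.0003055379580467204
scene green 19 lid [ 0.4534 -0.2294  0.0322] sides [np.float64(0.0401), np.float64(0.0272)] long dir -0.0 px [398.5 290. ] zmed 0.03223434914470583
scene orange 33 lid [ 0.4991 -0.1634  0.0403] sides [np.float64(0.0403), np.float64(0.0272)] long dir 0.5 px [366.8 261.7] zmed 0.04030548769342997
```

step_arm(increments=[{"tx": -1, "ty": -2, "tz": -30, "ax": 0, "ay": 0, "az": 0, "claw": -0.1}, {"tx": 0, "ty": 0, "tz": -35, "ax": 0, "ay": 0, "az": 0, "claw": -0.1}, {"tx": 0, "ty": 0, "tz": -30, "ax": 0, "ay": 0, "az": 0, "claw": -0.1}, {"tx": 0, "ty": 0, "tz": -15, "ax": 0, "ay": 0, "az": 0, "claw": -0.1}, {"tx": 0, "ty": 0, "tz": 0, "ax": 0, "ay": 0, "az": 0, "claw": -0.1}, {"tx": 0, "ty": 0, "tz": 0, "ax": 0, "ay": 0, "az": 0, "claw": -0.1}])

```text
time_s: 16.95
tcp_pos: [0.455, -0.2297, 0.0542]
eef_rot: [179.9, -0.0, -0.0]
contact_force: [0.6, 0.6, 0.9]
gripper_width: 0.0396
```

step_arm(increments=[{"tx": 0, "ty": 0.5, "tz": -6, "ax": 0, "ay": 0, "az": 0, "claw": -0.1}, {"tx": 0, "ty": 0, "tz": -5.4, "ax": 0, "ay": 0, "az": 0, "claw": -0.1}, {"tx": 0, "ty": 0, "tz": 0, "ax": 0, "ay": 0, "az": 0, "claw": -0.1}, {"tx": 0, "ty": 0, "tz": 0, "ax": 0, "ay": 0, "az": 0, "claw": -0.6}, {"tx": 0, "ty": 0, "tz": 0, "ax": 0, "ay": 0, "az": 0, "claw": -0.6}, {"tx": 0, "ty": 0, "tz": 0, "ax": 0, "ay": 0, "az": 0, "claw": -0.6}, {"tx": 0, "ty": 0, "tz": 0, "ax": 0, "ay": 0, "az": 0, "claw": -0.6}, {"tx": 0, "ty": 0, "tz": 0, "ax": 0, "ay": 0, "az": 0, "claw": -0.6}])

```text
time_s: 17.75
tcp_pos: [0.4542, -0.2292, 0.0422]
eef_rot: [179.9, -0.0, -0.1]
contact_force: [0.1, -0.3, 3.6]
gripper_width: 0.0275
```

```bash
python3 - <<'E'
from pl import *
s=r.get_state();print(s['tcp_pos'],s['gripper_width'],s['contact_force'])
grasp([.453,-.229,.0327],"green"); place("green","B")
E
```

```text
[ 0.4542 -0.2292  0.0422] 0.027502361945307904 [ 0.1246 -0.3396  3.5996]
cass in tool [0.0004 0.     0.0184]
slot centre [0.5936 0.0428 0.041 ] TCP target [0.5933 0.0401 0.0592] shift mm [139.1676 269.2996  16.968 ] rotvec deg [  8.1744   7.2913 -94.8622] target rpy [180.       9.7183 -95.1566] tip z 0.040429589251119516
```

step_arm(increments=[{"tx": 0, "ty": 0, "tz": 10, "ax": 0, "ay": 0, "az": 0, "claw": -0.6}, {"tx": 0, "ty": 0, "tz": 30, "ax": 0, "ay": 0, "az": 0, "claw": -0.6}, {"tx": 0, "ty": 0, "tz": 40, "ax": 0, "ay": 0, "az": 0, "claw": -0.6}, {"tx": 0, "ty": 10, "tz": 45, "ax": 0, "ay": 0, "az": 0, "claw": -0.6}, {"tx": 0, "ty": 20, "tz": 35, "ax": 0, "ay": 0, "az": 0, "claw": -0.6}, {"tx": 0, "ty": 20, "tz": 0, "ax": 0, "ay": 0, "az": 0, "claw": -0.6}, {"tx": 0, "ty": 0, "tz": 0, "ax": 0, "ay": 0, "az": 0, "claw": -0.6}])

```text
time_s: 18.45
tcp_pos: [0.4544, -0.1778, 0.2041]
eef_rot: [179.9, -0.2, 0.0]
contact_force: [0.3, -0.1, -0.6]
gripper_width: 0.0278
```

```bash
python3 - <<'E'
from pl import *
s=r.get_state();print(s['tcp_pos'],s['eef_rot'],s['gripper_width'],s['contact_force'])
place("green","B"); cass(views=("scene",))
E
```

```text
[ 0.4544 -0.1778  0.2041] [179.921   -0.2207   0.0149] 0.02775209067320257 [ 0.2843 -0.133  -0.6279]
slot centre [0.5936 0.0428 0.041 ] TCP target [0.5933 0.0401 0.0592] shift mm [ 138.9253  217.8739 -144.9406] rotvec deg [  8.3105   7.4762 -94.915 ] target rpy [180.       9.7183 -95.1566] tip z 0.040429589251119516
scene yellow 0 lid [ 0.4279 -0.2182 -0.0004] sides [np.float64(0.0187), np.float64(0.124)] long dir -89.4 px [389.4 308.5] zmed -0.0003623157976819623
scene orange 32 lid [ 0.499  -0.1634  0.0405] sides [np.float64(0.0403), np.float64(0.0271)] long dir 0.5 px [366.8 261.7] zmed 0.040453134109890404
```

step_arm(increments=[{"tx": 15, "ty": 18.2, "tz": 0, "ax": 0.693, "ay": 0.623, "az": -7.91, "claw": -0.6}, {"tx": 15, "ty": 18.2, "tz": 0, "ax": 0.693, "ay": 0.623, "az": -7.91, "claw": -0.6}, {"tx": 15, "ty": 18.2, "tz": 0, "ax": 0.693, "ay": 0.623, "az": -7.91, "claw": -0.6}, {"tx": 15, "ty": 18.2, "tz": 0, "ax": 0.693, "ay": 0.623, "az": -7.91, "claw": -0.6}, {"tx": 15, "ty": 18.2, "tz": 0, "ax": 0.693, "ay": 0.623, "az": -7.91, "claw": -0.6}, {"tx": 15, "ty": 18.2, "tz": 0, "ax": 0.693, "ay": 0.623, "az": -7.91, "claw": -0.6}, {"tx": 15, "ty": 18.2, "tz": 0, "ax": 0.693, "ay": 0.623, "az": -7.91, "claw": -0.6}, {"tx": 15, "ty": 18.2, "tz": 0, "ax": 0.693, "ay": 0.623, "az": -7.91, "claw": -0.6}, {"tx": 10, "ty": 18.2, "tz": 0, "ax": 0.693, "ay": 0.623, "az": -7.91, "claw": -0.6}, {"tx": 9, "ty": 18.2, "tz": 0, "ax": 0.693, "ay": 0.623, "az": -7.91, "claw": -0.6}, {"tx": 0, "ty": 18.2, "tz": 0, "ax": 0.693, "ay": 0.623, "az": -7.91, "claw": -0.6}, {"tx": 0, "ty": 18.2, "tz": 0, "ax": 0.693, "ay": 0.623, "az": -7.91, "claw": -0.6}])

```text
time_s: 19.7
tcp_pos: [0.593, 0.0391, 0.2008]
eef_rot: [179.8, 9.9, -95.6]
contact_force: [-0.4, -0.5, -0.6]
gripper_width: 0.028
```

step_arm(increments=[{"tx": 0, "ty": 0, "tz": -30, "ax": 0, "ay": 0, "az": 0, "claw": -0.6}, {"tx": 0, "ty": 0, "tz": -40, "ax": 0, "ay": 0, "az": 0, "claw": -0.6}, {"tx": 0, "ty": 0, "tz": -25, "ax": 0, "ay": 0, "az": 0, "claw": -0.6}, {"tx": 0, "ty": 0, "tz": 0, "ax": 0, "ay": 0, "az": 0, "claw": -0.6}, {"tx": 0, "ty": 0, "tz": 0, "ax": 0, "ay": 0, "az": 0, "claw": -0.6}])

```text
time_s: 20.2
tcp_pos: [0.5931, 0.0386, 0.1069]
eef_rot: [179.9, 9.9, -95.2]
contact_force: [0.0, 0.7, -0.1]
gripper_width: 0.028
```

```bash
python3 - <<'E'
from pl import *
s=r.get_state();print(s['tcp_pos'],s['eef_rot'],s['gripper_width'],s['contact_force'])
place("green","B")
E
```

```text
[0.5931 0.0386 0.1069] [179.8887   9.8824 -95.2481] 0.028029996755873962 [ 0.0156  0.7307 -0.1264]
slot centre [0.5936 0.0428 0.041 ] TCP target [0.5933 0.0401 0.0592] shift mm [  0.187    1.4718 -47.7323] rotvec deg [-0.1733 -0.0943  0.0725] target rpy [180.       9.7183 -95.1566] tip z 0.040429589251119516
```

step_arm(increments=[{"tx": 0, "ty": 1.5, "tz": -25, "ax": 0, "ay": 0, "az": 0, "claw": -0.6}, {"tx": 0, "ty": 0, "tz": -14, "ax": 0, "ay": 0, "az": 0, "claw": -0.6}, {"tx": 0, "ty": 0, "tz": -6, "ax": 0, "ay": 0, "az": 0, "claw": -0.6}, {"tx": 0, "ty": 0, "tz": -3, "ax": 0, "ay": 0, "az": 0, "claw": -0.6}, {"tx": 0, "ty": 0, "tz": 0, "ax": 0, "ay": 0, "az": 0, "claw": -0.6}, {"tx": 0, "ty": 0, "tz": 0, "ax": 0, "ay": 0, "az": 0, "claw": -0.6}])

```text
time_s: 20.8
tcp_pos: [0.5936, 0.0408, 0.0598]
eef_rot: [-180.0, 10.0, -95.2]
contact_force: [0.9, 0.9, 0.1]
gripper_width: 0.0278
```

step_arm(increments=[{"tx": 0, "ty": 0, "tz": -1.3, "ax": 0, "ay": 0, "az": 0, "claw": -0.6}, {"tx": 0, "ty": 0, "tz": 0, "ax": 0, "ay": 0, "az": 0, "claw": -0.1}, {"tx": 0, "ty": 0, "tz": 0, "ax": 0, "ay": 0, "az": 0, "claw": -0.1}, {"tx": 0, "ty": 0, "tz": 0, "ax": 0, "ay": 0, "az": 0, "claw": -0.1}, {"tx": 0, "ty": 0, "tz": 20, "ax": 0, "ay": 0, "az": 0, "claw": -0.1}, {"tx": 0, "ty": 0, "tz": 40, "ax": 0, "ay": 0, "az": 0, "claw": -0.1}, {"tx": 0, "ty": -20, "tz": 45, "ax": 0, "ay": 0, "az": 0, "claw": -0.1}, {"tx": 0, "ty": -30, "tz": 35, "ax": 0, "ay": 0, "az": 0, "claw": -0.1}])

```text
time_s: 21.6
tcp_pos: [0.5935, -0.0089, 0.2005]
eef_rot: [-179.9, 9.9, -95.1]
contact_force: [0.1, 0.3, -0.2]
gripper_width: 0.0393
```

step_arm(increments=[{"tx": -7.6, "ty": -12.8, "tz": 0, "ax": -0.695, "ay": -0.633, "az": 7.91, "claw": -0.1}, {"tx": -7.6, "ty": -12.8, "tz": 0, "ax": -0.695, "ay": -0.633, "az": 7.91, "claw": -0.1}, {"tx": -7.6, "ty": -12.8, "tz": 0, "ax": -0.695, "ay": -0.633, "az": 7.91, "claw": -0.1}, {"tx": -7.6, "ty": -12.8, "tz": 0, "ax": -0.695, "ay": -0.633, "az": 7.91, "claw": -0.1}, {"tx": -7.6, "ty": -12.8, "tz": 0, "ax": -0.695, "ay": -0.633, "az": 7.91, "claw": -0.1}, {"tx": -7.6, "ty": -12.8, "tz": 0, "ax": -0.695, "ay": -0.633, "az": 7.91, "claw": -0.1}, {"tx": -7.6, "ty": -12.8, "tz": 0, "ax": -0.695, "ay": -0.633, "az": 7.91, "claw": -0.1}, {"tx": -7.6, "ty": -12.8, "tz": 0, "ax": -0.695, "ay": -0.633, "az": 7.91, "claw": -0.1}, {"tx": -7.6, "ty": -12.8, "tz": 0, "ax": -0.695, "ay": -0.633, "az": 7.91, "claw": -0.1}, {"tx": -7.6, "ty": -12.8, "tz": 0, "ax": -0.695, "ay": -0.633, "az": 7.91, "claw": -0.1}, {"tx": -7.6, "ty": -12.8, "tz": 0, "ax": -0.695, "ay": -0.633, "az": 7.91, "claw": -0.1}, {"tx": -7.6, "ty": -12.8, "tz": 0, "ax": -0.695, "ay": -0.633, "az": 7.91, "claw": -0.1}])

```text
time_s: 22.8
tcp_pos: [0.5015, -0.1633, 0.1977]
eef_rot: [179.9, -0.1, 0.3]
contact_force: [-0.1, 0.3, -0.3]
gripper_width: 0.0397
```

step_arm(increments=[{"tx": 0, "ty": 0, "tz": -40, "ax": 0, "ay": 0, "az": 0, "claw": -0.1}, {"tx": 0, "ty": 0, "tz": 0, "ax": 0, "ay": 0, "az": 0, "claw": -0.1}, {"tx": 0, "ty": 0, "tz": 0, "ax": 0, "ay": 0, "az": 0, "claw": -0.1}])

```text
time_s: 23.1
tcp_pos: [0.5016, -0.163, 0.1578]
eef_rot: [179.9, 0.0, -0.1]
contact_force: [1.0, 0.5, 0.3]
gripper_width: 0.0391
```

```bash
python3 - <<'E'
from pl import *
s=r.get_state();print(s['tcp_pos'],s['eef_rot'],s['contact_force'],s['gripper_width'])
cass(views=("scene",)); cass((.55,.70,0,.15),("scene","top"),z=.048)
E
```

```text
[ 0.5016 -0.163   0.1578] [179.9331   0.013   -0.0665] [1.0335 0.5064 0.3418] 0.039063108979455696
scene yellow 0 lid [ 0.428  -0.219  -0.0004] sides [np.float64(0.0178), np.float64(0.1229)] long dir -89.4 px [389.8 308.5] zmed -0.0004145000162257889
scene orange 32 lid [ 0.4987 -0.1634  0.0406] sides [np.float64(0.0399), np.float64(0.0269)] long dir 0.1 px [366.8 261.8] zmed 0.04060636171164962
scene green 81 lid [0.5919 0.0429 0.048 ] sides [np.float64(0.0253), np.float64(0.0366)] long dir -95.2 px [270.3 204.4] zmed 0.04732474076260536
scene yellow 50 lid [0.6426 0.1048 0.048 ] sides [np.float64(0.0284), np.float64(0.0202)] long dir 3.6 px [245.5 179.9] zmed 0.04708945785571746
top yellow 3 lid [0.6844 0.0719 0.048 ] sides [np.float64(0.1436), np.float64(0.0271)] long dir -85.9 px [244.7 146.2] zmed 0.03538819721137111
```

step_arm(increments=[{"tx": 0.4, "ty": -0.3, "tz": -40, "ax": 0, "ay": 0, "az": 0, "claw": -0.1}, {"tx": 0, "ty": 0, "tz": -40, "ax": 0, "ay": 0, "az": 0, "claw": -0.1}, {"tx": 0, "ty": 0, "tz": -17, "ax": 0, "ay": 0, "az": 0, "claw": -0.1}, {"tx": 0, "ty": 0, "tz": 0, "ax": 0, "ay": 0, "az": 0, "claw": -0.1}, {"tx": 0, "ty": 0, "tz": 0, "ax": 0, "ay": 0, "az": 0, "claw": -0.1}])

```text
time_s: 23.75
tcp_pos: [0.5033, -0.1631, 0.0618]
eef_rot: [179.9, -0.2, -0.0]
contact_force: [0.2, 0.0, 0.0]
gripper_width: 0.0391
```

```bash
python3 - <<'E'
from pl import *
c=cap("scene"); t=cap("top"); cv2.imwrite("pics/k1.png",np.hstack([cv2.resize(c['image'][110:260,190:340],(400,400)),cv2.resize(t['image'][100:250,180:330],(400,400))]))
E
```

```text
(no output)
```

View pics/k1.png

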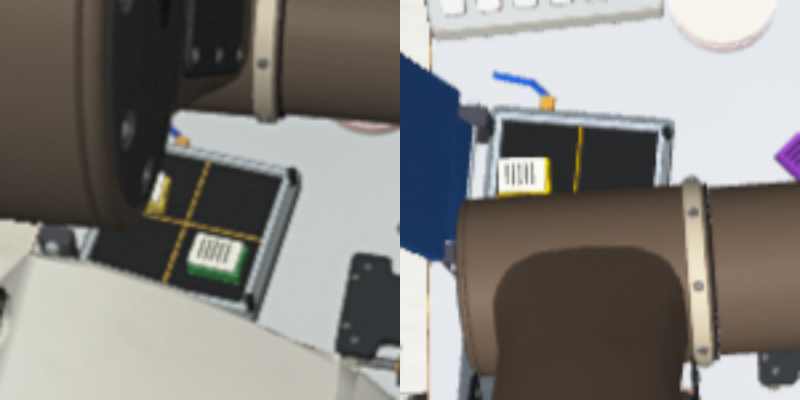

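step_arm(increments=[{"tx": -0.8, "ty": 0, "tz": -7, "ax": 0, "ay": 0, "az": 0, "claw": -0.1}, {"tx": 0, "ty": 0, "tz": -4, "ax": 0, "ay": 0, "az": 0, "claw": -0.1}, {"tx": 0, "ty": 0, "tz": 0, "ax": 0, "ay": 0, "az": 0, "claw": -0.1}, {"tx": 0, "ty": 0, "tz": 0, "ax": 0, "ay": 0, "az": 0, "claw": -0.6}, {"tx": 0, "ty": 0, "tz": 0, "ax": 0, "ay": 0, "az": 0, "claw": -0.6}, {"tx": 0, "ty": 0, "tz": 0, "ax": 0, "ay": 0, "az": 0, "claw": -0.6}, {"tx": 0, "ty": 0, "tz": 0, "ax": 0, "ay": 0, "az": 0, "claw": -0.6}, {"tx": 0, "ty": 0, "tz": 0, "ax": 0, "ay": 0, "az": 0, "claw": -0.6}])

```text
time_s: 24.65
tcp_pos: [0.5015, -0.1632, 0.0498]
eef_rot: [180.0, -0.1, -0.0]
contact_force: [-0.1, 0.2, 0.8]
gripper_width: 0.0276
```

```bash
python3 - <<'E'
from pl import *
s=r.get_state();print(s['tcp_pos'],s['gripper_width'],s['contact_force'])
grasp([.4988,-.1633,.0405],"orange"); place("orange","C")
c=cap("top");P=pts(c);m=hsv(c,(0,0,185),(180,70,255))&(P[...,0]>.6)&(P[...,0]<.685)&(P[...,1]>.07)&(P[...,1]<.15)&(P[...,2]>.043)&(P[...,2]<.06)
v,u=np.nonzero(m);rc=cv2.minAreaRect(np.c_[u,v].astype(np.float32));W=np.array([ray(c,*b,.048) for b in cv2.boxPoints(rc)]);print("yellow",len(u),W.mean(0),W)
E
```

```text
[ 0.5015 -0.1632  0.0498] 0.027597510477074965 [-0.1432  0.2104  0.8182]
cass in tool [-0.0012 -0.      0.0182]
slot centre [0.6533 0.0374 0.041 ] TCP target [0.6529 0.0332 0.0587] shift mm [151.4116 196.375    8.9047] rotvec deg [  8.1232   7.3474 -94.8653] target rpy [180.       9.6371 -95.1566] tip z 0.03995497576099818
yellow 175 [0.6486 0.1251 0.048 ] [[0.6423 0.1601 0.048 ]
 [0.6747 0.1507 0.048 ]
 [0.6549 0.09   0.048 ]
 [0.6227 0.0997 0.048 ]]
```

step_arm(increments=[{"tx": 0, "ty": 0, "tz": 10, "ax": 0, "ay": 0, "az": 0, "claw": -0.6}, {"tx": 0, "ty": 0, "tz": 30, "ax": 0, "ay": 0, "az": 0, "claw": -0.6}, {"tx": 0, "ty": 0, "tz": 40, "ax": 0, "ay": 0, "az": 0, "claw": -0.6}, {"tx": 0, "ty": 10, "tz": 40, "ax": 0, "ay": 0, "az": 0, "claw": -0.6}, {"tx": 0, "ty": 20, "tz": 30, "ax": 0, "ay": 0, "az": 0, "claw": -0.6}, {"tx": 0, "ty": 0, "tz": 0, "ax": 0, "ay": 0, "az": 0, "claw": -0.6}])

```text
time_s: 25.3
tcp_pos: [0.5038, -0.1321, 0.2053]
eef_rot: [180.0, -0.6, 0.0]
contact_force: [-0.0, 0.3, 0.0]
gripper_width: 0.0277
```

```bash
python3 - <<'E'
from pl import *
s=r.get_state();print(s['tcp_pos'],s['gripper_width'],s['contact_force'])
place("orange","C");cass(views=("scene",))
E
```

```text
[ 0.5038 -0.1321  0.2053] 0.027721590535831914 [-0.0335  0.2739  0.0172]
slot centre [0.6533 0.0374 0.041 ] TCP target [0.6529 0.0332 0.0587] shift mm [ 149.1021  165.3326 -146.5991] rotvec deg [  8.5283   7.7352 -94.9218] target rpy [180.       9.6371 -95.1566] tip z 0.03995497576099818
scene yellow 0 lid [ 0.4274 -0.2188 -0.0002] sides [np.float64(0.0176), np.float64(0.1217)] long dir -89.0 px [389.6 308.8] zmed -0.00015996445550963762
```

step_arm(increments=[{"tx": 14, "ty": 13.8, "tz": 0, "ax": 0.711, "ay": 0.645, "az": -7.91, "claw": -0.6}, {"tx": 14, "ty": 13.8, "tz": 0, "ax": 0.711, "ay": 0.645, "az": -7.91, "claw": -0.6}, {"tx": 14, "ty": 13.8, "tz": 0, "ax": 0.711, "ay": 0.645, "az": -7.91, "claw": -0.6}, {"tx": 14, "ty": 13.8, "tz": 0, "ax": 0.711, "ay": 0.645, "az": -7.91, "claw": -0.6}, {"tx": 14, "ty": 13.8, "tz": 0, "ax": 0.711, "ay": 0.645, "az": -7.91, "claw": -0.6}, {"tx": 14, "ty": 13.8, "tz": 0, "ax": 0.711, "ay": 0.645, "az": -7.91, "claw": -0.6}, {"tx": 14, "ty": 13.8, "tz": 0, "ax": 0.711, "ay": 0.645, "az": -7.91, "claw": -0.6}, {"tx": 14, "ty": 13.8, "tz": 0, "ax": 0.711, "ay": 0.645, "az": -7.91, "claw": -0.6}, {"tx": 14, "ty": 13.8, "tz": 0, "ax": 0.711, "ay": 0.645, "az": -7.91, "claw": -0.6}, {"tx": 14, "ty": 13.8, "tz": 0, "ax": 0.711, "ay": 0.645, "az": -7.91, "claw": -0.6}, {"tx": 9, "ty": 13.8, "tz": 0, "ax": 0.711, "ay": 0.645, "az": -7.91, "claw": -0.6}, {"tx": 0, "ty": 13.5, "tz": 0, "ax": 0.711, "ay": 0.645, "az": -7.91, "claw": -0.6}])

```text
time_s: 26.55
tcp_pos: [0.6508, 0.0323, 0.1981]
eef_rot: [179.8, 10.1, -95.6]
contact_force: [-0.0, -0.6, -0.4]
gripper_width: 0.0279
```

step_arm(increments=[{"tx": 0, "ty": 0, "tz": -30, "ax": 0, "ay": 0, "az": 0, "claw": -0.6}, {"tx": 0, "ty": 0, "tz": -40, "ax": 0, "ay": 0, "az": 0, "claw": -0.6}, {"tx": 0, "ty": 0, "tz": -25, "ax": 0, "ay": 0, "az": 0, "claw": -0.6}, {"tx": 0, "ty": 0, "tz": 0, "ax": 0, "ay": 0, "az": 0, "claw": -0.6}, {"tx": 0, "ty": 0, "tz": 0, "ax": 0, "ay": 0, "az": 0, "claw": -0.6}])

```text
time_s: 27.05
tcp_pos: [0.6503, 0.0317, 0.1045]
eef_rot: [179.9, 10.1, -95.3]
contact_force: [-0.0, -1.3, 0.3]
gripper_width: 0.028
```

```bash
python3 - <<'E'
from pl import *
s=r.get_state();print(s['tcp_pos'],s['eef_rot'],s['gripper_width'],s['contact_force'])
place("orange","C")
E
```

```text
[0.6503 0.0317 0.1045] [179.8983  10.099  -95.2537] 0.02795768192745955 [-0.0023 -1.2814  0.2801]
slot centre [0.6533 0.0374 0.041 ] TCP target [0.6529 0.0332 0.0587] shift mm [  2.6553   1.4692 -45.7735] rotvec deg [-0.4691 -0.0579  0.0796] target rpy [180.       9.6371 -95.1566] tip z 0.03995497576099818
```

step_arm(increments=[{"tx": 2.4, "ty": 1.5, "tz": -25, "ax": -0.4, "ay": 0, "az": 0, "claw": -0.6}, {"tx": 0, "ty": 0, "tz": -13, "ax": 0, "ay": 0, "az": 0, "claw": -0.6}, {"tx": 0, "ty": 0, "tz": -5, "ax": 0, "ay": 0, "az": 0, "claw": -0.6}, {"tx": 0, "ty": 0, "tz": -3, "ax": 0, "ay": 0, "az": 0, "claw": -0.6}, {"tx": 0, "ty": 0, "tz": 0, "ax": 0, "ay": 0, "az": 0, "claw": -0.6}, {"tx": 0, "ty": 0, "tz": 0, "ax": 0, "ay": 0, "az": 0, "claw": -0.6}])

```text
time_s: 27.65
tcp_pos: [0.6533, 0.0336, 0.0596]
eef_rot: [-179.9, 9.8, -95.2]
contact_force: [-0.0, 0.1, -1.1]
gripper_width: 0.0281
```

step_arm(increments=[{"tx": 0, "ty": 0, "tz": -1.3, "ax": 0, "ay": 0, "az": 0, "claw": -0.6}, {"tx": 0, "ty": 0, "tz": 0, "ax": 0, "ay": 0, "az": 0, "claw": -0.1}, {"tx": 0, "ty": 0, "tz": 0, "ax": 0, "ay": 0, "az": 0, "claw": -0.1}, {"tx": 0, "ty": 0, "tz": 0, "ax": 0, "ay": 0, "az": 0, "claw": -0.1}, {"tx": 0, "ty": 0, "tz": 20, "ax": 0, "ay": 0, "az": 0, "claw": -0.1}, {"tx": 0, "ty": 0, "tz": 45, "ax": 0, "ay": 0, "az": 0, "claw": -0.1}, {"tx": 0, "ty": -10, "tz": 48, "ax": 0, "ay": 0, "az": 0, "claw": -0.1}, {"tx": 0, "ty": -10, "tz": 48, "ax": 0, "ay": 0, "az": 0, "claw": -0.1}, {"tx": 0, "ty": 0, "tz": 48, "ax": 0, "ay": 0, "az": 0, "claw": -0.1}, {"tx": 0, "ty": 0, "tz": 48, "ax": 0, "ay": 0, "az": 0, "claw": -0.1}, {"tx": 0, "ty": 0, "tz": 48, "ax": 0, "ay": 0, "az": 0, "claw": -0.1}, {"tx": 0, "ty": 0, "tz": 25, "ax": 0, "ay": 0, "az": 0, "claw": -0.1}])

```text
time_s: 28.85
tcp_pos: [0.6534, 0.0132, 0.393]
eef_rot: [-179.6, 9.8, -95.2]
contact_force: [0.1, 0.7, -0.2]
gripper_width: 0.0395
```

```bash
python3 - <<'E'
from pl import *
s=r.get_state();print(s['tcp_pos'],s['eef_rot'],s['contact_force'],s['gripper_width'])
Rt=Ro.from_euler('xyz',s['eef_rot'],degrees=True)
print((Ro.from_euler('xyz',[180,0,-5.3],degrees=True)*Rt.inv()).as_rotvec(degrees=True))
E
```

```text
[0.6534 0.0132 0.393 ] [-179.6058    9.7961  -95.1823] [ 0.0675  0.6982 -0.1715] 0.039452675449602896
[-8.6402 -6.6203 89.6768]
```

step_arm(increments=[{"tx": -1.1, "ty": 19, "tz": 0, "ax": -0.785, "ay": -0.602, "az": 8.15, "claw": -0.1}, {"tx": -1.1, "ty": 19, "tz": 0, "ax": -0.785, "ay": -0.602, "az": 8.15, "claw": -0.1}, {"tx": -1.1, "ty": 19, "tz": 0, "ax": -0.785, "ay": -0.602, "az": 8.15, "claw": -0.1}, {"tx": -1.1, "ty": 19, "tz": 0, "ax": -0.785, "ay": -0.602, "az": 8.15, "claw": -0.1}, {"tx": -1.1, "ty": 19, "tz": 0, "ax": -0.785, "ay": -0.602, "az": 8.15, "claw": -0.1}, {"tx": -1.1, "ty": 19, "tz": 0, "ax": -0.785, "ay": -0.602, "az": 8.15, "claw": -0.1}, {"tx": -1.1, "ty": 19, "tz": 0, "ax": -0.785, "ay": -0.602, "az": 8.15, "claw": -0.1}, {"tx": -1.1, "ty": 19, "tz": 0, "ax": -0.785, "ay": -0.602, "az": 8.15, "claw": -0.1}, {"tx": -1.1, "ty": 19, "tz": 0, "ax": -0.785, "ay": -0.602, "az": 8.15, "claw": -0.1}, {"tx": -1.1, "ty": 19, "tz": 0, "ax": -0.785, "ay": -0.602, "az": 8.15, "claw": -0.1}, {"tx": -1.1, "ty": 19, "tz": 0, "ax": -0.785, "ay": -0.602, "az": 8.15, "claw": -0.1}, {"tx": 0, "ty": 0, "tz": 0, "ax": 0, "ay": 0, "az": 0, "claw": -0.1}])

```text
time_s: 30.05
tcp_pos: [0.6401, 0.225, 0.3867]
eef_rot: [179.6, -0.0, -5.0]
contact_force: [0.4, -1.0, -0.4]
gripper_width: 0.0395
```

```bash
python3 - <<'E'
from pl import *
s=r.get_state();print(s['tcp_pos'],s['eef_rot'],s['contact_force'],s['gripper_width'])
cass((.57,.685,.01,.14),("scene","top"),z=.048)
for n in("top","scene"):
    c=cap(n);P=pts(c)
    m=(hsv(c,(0,170,90),(6,255,255))|hsv(c,(174,170,90),(180,255,255)))&(P[...,1]>.1)&(P[...,2]>.15)&(P[...,2]<.35); print(n,"handle",m.sum(),P[m].mean(0) if m.any() else None)
    b=hsv(c,(105,120,40),(125,255,255))&(P[...,1]>.12)&(P[...,1]<.3)&(abs(P[...,0]-.63)<.08)&(P[...,2]>.1)
    print("head z,y fit",b.sum(),np.polyfit(P[b][:,2],P[b][:,1],1) if b.sum()>20 else None)
c=cap("scene"); t=cap("top"); cv2.imwrite("pics/b1.png",np.hstack([cv2.resize(c['image'][100:280,160:340],(400,400)),cv2.resize(t['image'][90:270,160:340],(400,400))]))
E
```

```text
[0.6401 0.225  0.3867] [179.6072  -0.0083  -5.0053] [ 0.391  -1.0087 -0.3827] 0.03954725191679469
top green 60 lid [0.5938 0.0429 0.048 ] sides [np.float64(0.0253), np.float64(0.0348)] long dir -95.4 px [258.8 188.5] zmed 0.047960700147013854
top orange 55 lid [0.6533 0.0372 0.048 ] sides [np.float64(0.0259), np.float64(0.0351)] long dir -95.0 px [261.5 160.5] zmed 0.04758880532103672
top yellow 71 lid [0.6438 0.1158 0.048 ] sides [np.float64(0.0577), np.float64(0.0406)] long dir -4.9 px [223.7 165.3] zmed 0.04691248073146123
top handle 276 [0.6269 0.2193 0.2506]
head z,y fit 2133 [0.3708 0.1259]
scene handle 245 [0.6363 0.2182 0.2507]
head z,y fit 2462 [0.3506 0.1298]
```

View pics/b1.png

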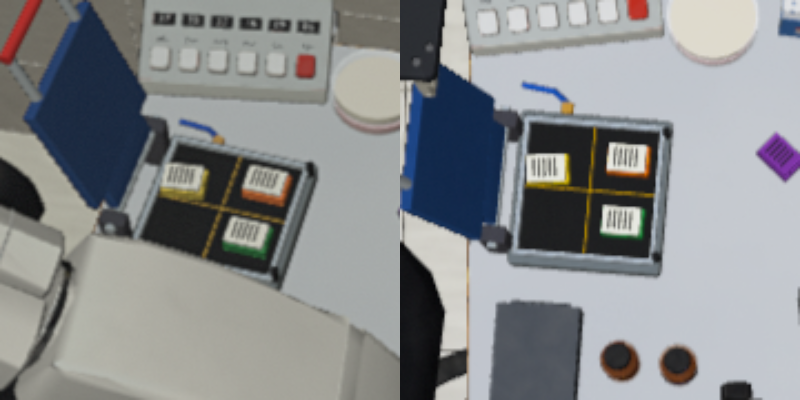

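step_arm(increments=[{"tx": -1, "ty": -5.5, "tz": -35, "ax": 0, "ay": 0, "az": 0, "claw": -0.1}, {"tx": 0, "ty": 0, "tz": -40, "ax": 0, "ay": 0, "az": 0, "claw": -0.1}, {"tx": 0, "ty": 0, "tz": -35, "ax": 0, "ay": 0, "az": 0, "claw": -0.1}, {"tx": 0, "ty": 0, "tz": -20, "ax": 0, "ay": 0, "az": 0, "claw": -0.1}, {"tx": 0, "ty": 0, "tz": -7, "ax": 0, "ay": 0, "az": 0, "claw": -0.1}, {"tx": 0, "ty": 0, "tz": 0, "ax": 0, "ay": 0, "az": 0, "claw": -0.1}, {"tx": 0, "ty": 0, "tz": 0, "ax": 0, "ay": 0, "az": 0, "claw": -0.8}, {"tx": 0, "ty": 0, "tz": 0, "ax": 0, "ay": 0, "az": 0, "claw": -0.8}, {"tx": 0, "ty": 0, "tz": 0, "ax": 0, "ay": 0, "az": 0, "claw": -0.8}, {"tx": 0, "ty": 0, "tz": 0, "ax": 0, "ay": 0, "az": 0, "claw": -0.8}], newtons=10)

```text
time_s: 31.35
tcp_pos: [0.64, 0.2175, 0.2513]
eef_rot: [179.7, -0.1, -5.4]
contact_force: [0.2, -0.1, 0.6]
gripper_width: 0.0131
```

```bash
python3 - <<'E'
from h import *
s=r.get_state();print(s['tcp_pos'],s['contact_force'],s['gripper_width'])
y=np.array([np.sin(.09),np.cos(.09)])
th=np.linspace(1.9,0,24)
d=np.c_[np.diff(-np.cos(th))*.2,np.diff(np.sin(th))*.2]*1000
for k in d: print((y*k[0]).round(1),k[1].round(1))
E
```

```text
[0.64002528 0.21748112 0.25132226] [ 0.21222927 -0.06364734  0.60850126] 0.013146197946105604
[ -1.4 -15.8] 4.7
[ -1.5 -16.1] 3.4
[ -1.5 -16.3] 2.0
[ -1.5 -16.4] 0.7
[ -1.5 -16.4] -0.7
[ -1.5 -16.3] -2.1
[ -1.5 -16.1] -3.4
[ -1.4 -15.8] -4.7
[ -1.4 -15.3] -6.0
[ -1.3 -14.8] -7.3
[ -1.3 -14.1] -8.5
[ -1.2 -13.4] -9.6
[ -1.1 -12.5] -10.7
[ -1.  -11.6] -11.7
[ -1.  -10.6] -12.6
[-0.9 -9.6] -13.4
[-0.8 -8.4] -14.2
[-0.7 -7.2] -14.8
[-0.5 -6. ] -15.4
[-0.4 -4.7] -15.8
[-0.3 -3.4] -16.2
[-0.2 -2. ] -16.4
[-0.1 -0.7] -16.5
```

step_arm(increments=[{"tx": -1.4, "ty": -15.8, "tz": 4.7, "ax": 0, "ay": 0, "az": 0, "claw": -0.8}, {"tx": -1.5, "ty": -16.1, "tz": 3.4, "ax": 0, "ay": 0, "az": 0, "claw": -0.8}, {"tx": -1.5, "ty": -16.3, "tz": 2, "ax": 0, "ay": 0, "az": 0, "claw": -0.8}, {"tx": -1.5, "ty": -16.4, "tz": 0.7, "ax": 0, "ay": 0, "az": 0, "claw": -0.8}, {"tx": -1.5, "ty": -16.4, "tz": -0.7, "ax": 0, "ay": 0, "az": 0, "claw": -0.8}, {"tx": -1.5, "ty": -16.3, "tz": -2.1, "ax": 0, "ay": 0, "az": 0, "claw": -0.8}, {"tx": -1.5, "ty": -16.1, "tz": -3.4, "ax": 0, "ay": 0, "az": 0, "claw": -0.8}, {"tx": -1.4, "ty": -15.8, "tz": -4.7, "ax": 0, "ay": 0, "az": 0, "claw": -0.8}, {"tx": -1.4, "ty": -15.3, "tz": -6, "ax": 0, "ay": 0, "az": 0, "claw": -0.8}, {"tx": -1.3, "ty": -14.8, "tz": -7.3, "ax": 0, "ay": 0, "az": 0, "claw": -0.8}, {"tx": -1.3, "ty": -14.1, "tz": -8.5, "ax": 0, "ay": 0, "az": 0, "claw": -0.8}, {"tx": -1.2, "ty": -13.4, "tz": -9.6, "ax": 0, "ay": 0, "az": 0, "claw": -0.8}])

```text
time_s: 32.55
tcp_pos: [0.6224, 0.0291, 0.2178]
eef_rot: [179.6, -0.0, -5.4]
contact_force: [1.4, -0.1, -1.5]
gripper_width: 0.011
```

step_arm(increments=[{"tx": -1.1, "ty": -12.5, "tz": -10.7, "ax": 0, "ay": 0, "az": 0, "claw": -0.8}, {"tx": -1, "ty": -11.6, "tz": -11.7, "ax": 0, "ay": 0, "az": 0, "claw": -0.8}, {"tx": -1, "ty": -10.6, "tz": -12.6, "ax": 0, "ay": 0, "az": 0, "claw": -0.8}, {"tx": -0.9, "ty": -9.6, "tz": -13.4, "ax": 0, "ay": 0, "az": 0, "claw": -0.8}, {"tx": -0.8, "ty": -8.4, "tz": -14.2, "ax": 0, "ay": 0, "az": 0, "claw": -0.8}, {"tx": -0.7, "ty": -7.2, "tz": -14.8, "ax": 0, "ay": 0, "az": 0, "claw": -0.8}, {"tx": -0.5, "ty": -6, "tz": -15.4, "ax": 0, "ay": 0, "az": 0, "claw": -0.8}, {"tx": -0.4, "ty": -4.7, "tz": -15.8, "ax": 0, "ay": 0, "az": 0, "claw": -0.8}, {"tx": -0.3, "ty": -3.4, "tz": -15, "ax": 0, "ay": 0, "az": 0, "claw": -0.8}, {"tx": -0.2, "ty": -2, "tz": -12, "ax": 0, "ay": 0, "az": 0, "claw": -0.8}, {"tx": 0, "ty": 0, "tz": -8, "ax": 0, "ay": 0, "az": 0, "claw": -0.8}, {"tx": 0, "ty": 0, "tz": 0, "ax": 0, "ay": 0, "az": 0, "claw": -0.8}])

```text
time_s: 33.75
tcp_pos: [0.616, -0.0434, 0.073]
eef_rot: [179.8, -0.0, -5.4]
contact_force: [-0.4, 13.2, -3.2]
gripper_width: 0.0115
```

step_arm(increments=[{"tx": 0, "ty": -0.5, "tz": -5, "ax": 0, "ay": 0, "az": 0, "claw": -0.8}, {"tx": 0, "ty": 0, "tz": -4, "ax": 0, "ay": 0, "az": 0, "claw": -0.8}, {"tx": 0, "ty": 0, "tz": -3, "ax": 0, "ay": 0, "az": 0, "claw": -0.8}, {"tx": 0, "ty": 0, "tz": 0, "ax": 0, "ay": 0, "az": 0, "claw": -0.8}])

```text
time_s: 34.15
tcp_pos: [0.6181, -0.0437, 0.0643]
eef_rot: [179.8, -0.3, -5.3]
contact_force: [-1.2, 13.7, 5.8]
gripper_width: 0.0112
```

step_arm(increments=[{"tx": 0, "ty": 0, "tz": 0, "ax": 0, "ay": 0, "az": 0, "claw": -0.3}, {"tx": 0, "ty": 0, "tz": 0, "ax": 0, "ay": 0, "az": 0, "claw": -0.3}, {"tx": 0, "ty": 0, "tz": 0, "ax": 0, "ay": 0, "az": 0, "claw": -0.3}, {"tx": 0, "ty": 0, "tz": 30, "ax": 0, "ay": 0, "az": 0, "claw": -0.3}, {"tx": 0, "ty": 0, "tz": 45, "ax": 0, "ay": 0, "az": 0, "claw": -0.3}, {"tx": 0, "ty": 0, "tz": 45, "ax": 0, "ay": 0, "az": 0, "claw": -1}, {"tx": 0, "ty": 0, "tz": 45, "ax": 0, "ay": 0, "az": 0, "claw": -1}, {"tx": 0, "ty": -20, "tz": 0, "ax": 0, "ay": 0, "az": -8.4, "claw": -1}, {"tx": 0, "ty": -20, "tz": 0, "ax": 0, "ay": 0, "az": -8.4, "claw": -1}, {"tx": 0, "ty": -20, "tz": 0, "ax": 0, "ay": 0, "az": -8.4, "claw": -1}, {"tx": 0, "ty": -20, "tz": 0, "ax": 0, "ay": 0, "az": -8.4, "claw": -1}, {"tx": 0, "ty": -20, "tz": 0, "ax": 0, "ay": 0, "az": -8.4, "claw": -1}])

```text
time_s: 35.35
tcp_pos: [0.6154, -0.1474, 0.2278]
eef_rot: [179.6, -0.0, -47.7]
contact_force: [0.3, 0.2, 0.2]
gripper_width: 0.0007
```

step_arm(increments=[{"tx": -3, "ty": -20, "tz": 0, "ax": 0, "ay": 0, "az": -8.4, "claw": -1}, {"tx": -3, "ty": -20, "tz": 0, "ax": 0, "ay": 0, "az": -8.4, "claw": -1}, {"tx": -3, "ty": -20, "tz": 0, "ax": 0, "ay": 0, "az": -8.4, "claw": -1}, {"tx": -2, "ty": -17, "tz": 0, "ax": 0, "ay": 0, "az": -8.4, "claw": -1}, {"tx": 0, "ty": 0, "tz": 0, "ax": 0, "ay": 0, "az": 0, "claw": -1}, {"tx": 0, "ty": 0, "tz": 0, "ax": 0, "ay": 0, "az": 0, "claw": -1}])

```text
time_s: 35.95
tcp_pos: [0.6044, -0.2237, 0.2277]
eef_rot: [179.6, -0.0, -80.9]
contact_force: [0.7, 0.6, -0.9]
gripper_width: 0.0003
```

```bash
cat > hd.py <<'E'
from m2 import *
def head():
    for n in("top","scene"):
        c=cap(n);P=pts(c)
        rd=hsv(c,(0,170,90),(6,255,255))|hsv(c,(174,170,90),(180,255,255))
        m=rd&(P[...,1]>-.1)&(P[...,1]<.02)&(P[...,0]<.7)&(P[...,0]>.54)&(P[...,2]>.02)&(P[...,2]<.3); print(n,"handle",m.sum(),P[m].mean(0) if m.any() else None)
        k=rd&(P[...,1]<-.15)&(P[...,1]>-.27)&(P[...,2]>.09)&(P[...,2]<.16)&(P[...,0]<.73)
        if k.sum()>8:
            v,u=np.nonzero(k);(a,b),q=cv2.minEnclosingCircle(np.c_[u,v].astype(np.float32));print(n,"knob",k.sum(),q,ray(c,a,b,.127),P[k].max(0))
    return c
E
python3 - <<'E'
from hd import *
s=r.get_state();print(s['tcp_pos'],s['eef_rot'],s['contact_force'],s['gripper_width'])
c=head()
cv2.imwrite("pics/l1.png",cv2.resize(c['image'][90:290,190:490],(750,500)))
E
```

```text
[ 0.6044 -0.2237  0.2277] [179.5944  -0.0306 -80.9179] [ 0.6662  0.6215 -0.8838] 0.0003426924655932298
top handle 0 None
top knob 16 3.365827798843384 [ 0.6462 -0.2104  0.127 ] [ 0.6492 -0.2038  0.1369]
scene handle 157 [ 0.6127 -0.0442  0.062 ]
scene knob 14 3.3542017936706543 [ 0.6492 -0.2066  0.127 ] [ 0.6491 -0.2041  0.1395]
```

View pics/l1.png

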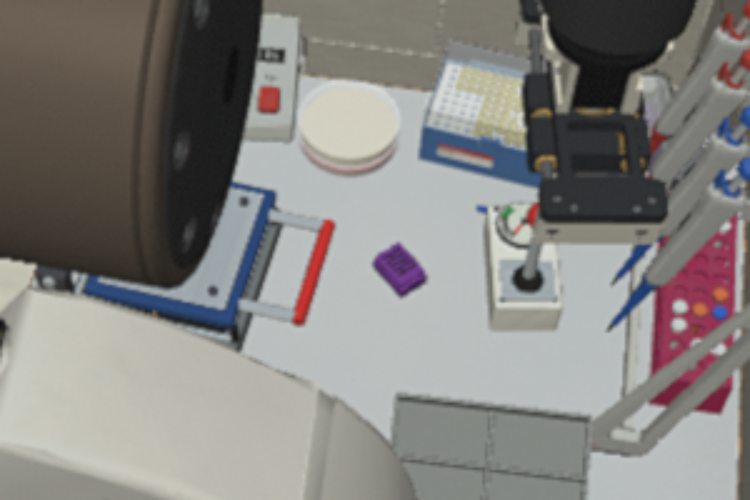

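step_arm(increments=[{"tx": 0, "ty": 2, "tz": -30, "ax": 0, "ay": 0, "az": 0, "claw": -1}, {"tx": 0, "ty": 0, "tz": -35, "ax": 0, "ay": 0, "az": 0, "claw": -1}, {"tx": 0, "ty": 0, "tz": -27, "ax": 0, "ay": 0, "az": 0, "claw": -1}, {"tx": 0, "ty": 0, "tz": -8, "ax": 0, "ay": 0, "az": 0, "claw": -1}, {"tx": 0, "ty": 0, "tz": 0, "ax": 0, "ay": 0, "az": 0, "claw": -1}, {"tx": 0, "ty": 0, "tz": 0, "ax": 0, "ay": 0, "az": 0, "claw": -1}])

```text
time_s: 36.65
tcp_pos: [0.6058, -0.2211, 0.1297]
eef_rot: [179.7, -0.1, -80.9]
contact_force: [0.8, 0.1, 0.2]
gripper_width: 0.0006
```

```bash
python3 - <<'E'
from hd import *
s=r.get_state();print(s['tcp_pos'],s['contact_force']);head()
E
```

```text
[ 0.6058 -0.2211  0.1297] [0.7589 0.0967 0.2468]
top handle 0 None
scene handle 159 [ 0.6124 -0.0442  0.0621]
```

step_arm(increments=[{"tx": 6, "ty": 1, "tz": -1, "ax": 0, "ay": 0, "az": 0, "claw": -1}, {"tx": 6, "ty": 1, "tz": -1, "ax": 0, "ay": 0, "az": 0, "claw": -1}, {"tx": 8, "ty": 1.3, "tz": -1, "ax": 0, "ay": 0, "az": 0, "claw": -1}, {"tx": 8, "ty": 1.3, "tz": -1, "ax": 0, "ay": 0, "az": 0, "claw": -1}, {"tx": 8, "ty": 1.3, "tz": -1, "ax": 0, "ay": 0, "az": 0, "claw": -1}, {"tx": 6, "ty": 1, "tz": -1, "ax": 0, "ay": 0, "az": 0, "claw": -1}, {"tx": 0, "ty": 0, "tz": 0, "ax": 0, "ay": 0, "az": 0, "claw": -1}])

```text
time_s: 37.45
tcp_pos: [0.6474, -0.2142, 0.1218]
eef_rot: [179.6, -0.0, -81.0]
contact_force: [-2.8, -1.3, 2.7]
gripper_width: 0.0007
```

step_arm(increments=[{"tx": 5, "ty": 0.8, "tz": -1, "ax": 0, "ay": 0, "az": 0, "claw": -1}, {"tx": 4, "ty": 0.6, "tz": -1, "ax": 0, "ay": 0, "az": 0, "claw": -1}, {"tx": 0, "ty": 0, "tz": 0, "ax": 0, "ay": 0, "az": 0, "claw": -1}])

```text
time_s: 37.75
tcp_pos: [0.6557, -0.2128, 0.1198]
eef_rot: [179.6, -0.0, -81.0]
contact_force: [-3.0, -0.9, 1.9]
gripper_width: 0.0009
```

step_arm(increments=[{"tx": 3, "ty": 0.5, "tz": 0, "ax": 0, "ay": 0, "az": 0, "claw": -1}, {"tx": 2, "ty": 0.3, "tz": 0, "ax": 0, "ay": 0, "az": 0, "claw": -1}, {"tx": 0, "ty": 0, "tz": 0, "ax": 0, "ay": 0, "az": 0, "claw": -1}])

```text
time_s: 38.05
tcp_pos: [0.6591, -0.2121, 0.119]
eef_rot: [179.4, 0.0, -81.0]
contact_force: [-4.9, -1.3, -1.0]
gripper_width: 0.0008
```

```bash
python3 - <<'E'
from hd import *
s=r.get_state();print(s['tcp_pos'],s['contact_force']);c=cap("scene");t=cap("top")
cv2.imwrite("pics/l2.png",np.hstack([cv2.resize(c['image'][150:230,360:440],(400,400),interpolation=2),cv2.resize(t['image'][100:200,340:440],(400,400),interpolation=2)]))
E
```

```text
[ 0.6591 -0.2121  0.119 ] [-4.9148 -1.3479 -0.9758]
```

View pics/l2.png

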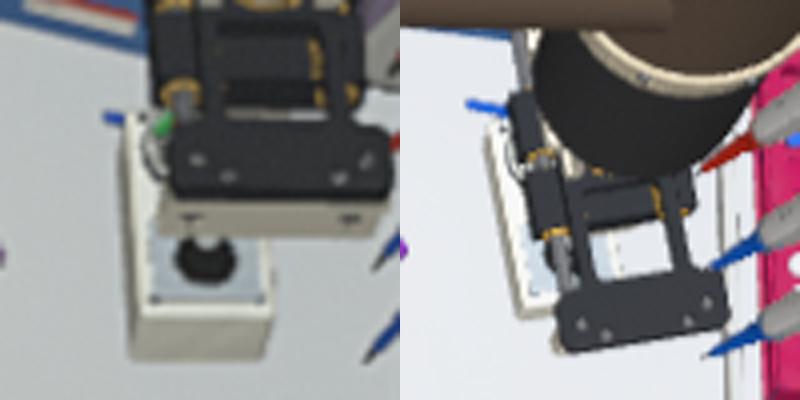

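step_arm(increments=[{"tx": 2.5, "ty": 0.4, "tz": 0, "ax": 0, "ay": 0, "az": 0, "claw": -1}, {"tx": 0, "ty": 0, "tz": 0, "ax": 0, "ay": 0, "az": 0, "claw": -1}])

```text
time_s: 38.35
tcp_pos: [0.6603, -0.2119, 0.1189]
eef_rot: [179.3, 0.0, -81.0]
contact_force: [-9.0, -1.7, 0.2]
gripper_width: 0.0004
```

step_arm(increments=[{"tx": 0, "ty": 0, "tz": 0, "ax": 0, "ay": 0, "az": 0, "claw": -1}, {"tx": 0, "ty": 0, "tz": 0, "ax": 0, "ay": 0, "az": 0, "claw": -1}, {"tx": 0, "ty": 0, "tz": 0, "ax": 0, "ay": 0, "az": 0, "claw": -1}, {"tx": 0, "ty": 0, "tz": 0, "ax": 0, "ay": 0, "az": 0, "claw": -1}, {"tx": 0, "ty": 0, "tz": 0, "ax": 0, "ay": 0, "az": 0, "claw": -1}, {"tx": 0, "ty": 0, "tz": 0, "ax": 0, "ay": 0, "az": 0, "claw": -1}, {"tx": 0, "ty": 0, "tz": 0, "ax": 0, "ay": 0, "az": 0, "claw": -1}, {"tx": 0, "ty": 0, "tz": 0, "ax": 0, "ay": 0, "az": 0, "claw": -1}, {"tx": 0, "ty": 0, "tz": 0, "ax": 0, "ay": 0, "az": 0, "claw": -1}, {"tx": 0, "ty": 0, "tz": 0, "ax": 0, "ay": 0, "az": 0, "claw": -1}, {"tx": 0, "ty": 0, "tz": 0, "ax": 0, "ay": 0, "az": 0, "claw": -1}, {"tx": 0, "ty": 0, "tz": 0, "ax": 0, "ay": 0, "az": 0, "claw": -1}])

```text
time_s: 39.55
tcp_pos: [0.6603, -0.2119, 0.1189]
eef_rot: [179.3, 0.0, -81.0]
contact_force: [-9.7, -1.7, -0.0]
gripper_width: 0.0007
```

step_arm(increments=[{"tx": 0, "ty": 0, "tz": 0, "ax": 0, "ay": 0, "az": 0, "claw": -1}, {"tx": 0, "ty": 0, "tz": 0, "ax": 0, "ay": 0, "az": 0, "claw": -1}, {"tx": 0, "ty": 0, "tz": 0, "ax": 0, "ay": 0, "az": 0, "claw": -1}, {"tx": 0, "ty": 0, "tz": 0, "ax": 0, "ay": 0, "az": 0, "claw": -1}, {"tx": 0, "ty": 0, "tz": 0, "ax": 0, "ay": 0, "az": 0, "claw": -1}, {"tx": 0, "ty": 0, "tz": 0, "ax": 0, "ay": 0, "az": 0, "claw": -1}, {"tx": 0, "ty": 0, "tz": 0, "ax": 0, "ay": 0, "az": 0, "claw": -1}, {"tx": 0, "ty": 0, "tz": 0, "ax": 0, "ay": 0, "az": 0, "claw": -1}, {"tx": 0, "ty": 0, "tz": 0, "ax": 0, "ay": 0, "az": 0, "claw": -1}, {"tx": 0, "ty": 0, "tz": 0, "ax": 0, "ay": 0, "az": 0, "claw": -1}, {"tx": 0, "ty": 0, "tz": 0, "ax": 0, "ay": 0, "az": 0, "claw": -1}, {"tx": 0, "ty": 0, "tz": 0, "ax": 0, "ay": 0, "az": 0, "claw": -1}])

```text
time_s: 40.75
tcp_pos: [0.6603, -0.2119, 0.1189]
eef_rot: [179.3, 0.0, -81.0]
contact_force: [-9.2, -1.3, -0.2]
gripper_width: 0.0003
```

```bash
python3 - <<'E'
from hd import *
s=r.get_state();print(s['time_s'],s['tcp_pos'],s['contact_force'])
for n in("scene","top"):
    c=cap(n);P=pts(c)
    for lab,m in(("red",hsv(c,(0,150,90),(6,255,255))|hsv(c,(174,150,90),(180,255,255))),("green",hsv(c,(50,120,60),(80,255,255)))):
        k=m&(P[...,0]>.6)&(P[...,0]<.74)&(P[...,1]<-.15)&(P[...,1]>-.27); print(n,lab,k.sum(),P[k].mean(0) if k.any() else "")
E
```

```text
40.75 [ 0.6603 -0.2119  0.1189] [-9.1937 -1.3098 -0.1806]
scene red 0 
scene green 3 [ 0.7081 -0.1911  0.0455]
top red 0 
top green 0
```

step_arm(increments=[{"tx": 0, "ty": 0, "tz": 0, "ax": 0, "ay": 0, "az": 0, "claw": -1}, {"tx": 0, "ty": 0, "tz": 0, "ax": 0, "ay": 0, "az": 0, "claw": -1}, {"tx": 0, "ty": 0, "tz": 0, "ax": 0, "ay": 0, "az": 0, "claw": -1}, {"tx": 0, "ty": 0, "tz": 0, "ax": 0, "ay": 0, "az": 0, "claw": -1}, {"tx": 0, "ty": 0, "tz": 0, "ax": 0, "ay": 0, "az": 0, "claw": -1}, {"tx": 0, "ty": 0, "tz": 0, "ax": 0, "ay": 0, "az": 0, "claw": -1}, {"tx": 0, "ty": 0, "tz": 0, "ax": 0, "ay": 0, "az": 0, "claw": -1}, {"tx": 0, "ty": 0, "tz": 0, "ax": 0, "ay": 0, "az": 0, "claw": -1}, {"tx": 0, "ty": 0, "tz": 0, "ax": 0, "ay": 0, "az": 0, "claw": -1}, {"tx": 0, "ty": 0, "tz": 0, "ax": 0, "ay": 0, "az": 0, "claw": -1}, {"tx": 0, "ty": 0, "tz": 0, "ax": 0, "ay": 0, "az": 0, "claw": -1}, {"tx": 0, "ty": 0, "tz": 0, "ax": 0, "ay": 0, "az": 0, "claw": -1}])

```text
time_s: 42.05
tcp_pos: [0.6602, -0.2119, 0.1189]
eef_rot: [179.3, 0.1, -81.0]
contact_force: [-8.6, -1.6, 1.5]
gripper_width: 0.0004
```

step_arm(increments=[{"tx": 0, "ty": 0, "tz": 0, "ax": 0, "ay": 0, "az": 0, "claw": -1}, {"tx": 0, "ty": 0, "tz": 0, "ax": 0, "ay": 0, "az": 0, "claw": -1}, {"tx": 0, "ty": 0, "tz": 0, "ax": 0, "ay": 0, "az": 0, "claw": -1}, {"tx": 0, "ty": 0, "tz": 0, "ax": 0, "ay": 0, "az": 0, "claw": -1}, {"tx": 0, "ty": 0, "tz": 0, "ax": 0, "ay": 0, "az": 0, "claw": -1}, {"tx": 0, "ty": 0, "tz": 0, "ax": 0, "ay": 0, "az": 0, "claw": -1}, {"tx": 0, "ty": 0, "tz": 0, "ax": 0, "ay": 0, "az": 0, "claw": -1}, {"tx": 0, "ty": 0, "tz": 0, "ax": 0, "ay": 0, "az": 0, "claw": -1}, {"tx": 0, "ty": 0, "tz": 0, "ax": 0, "ay": 0, "az": 0, "claw": -1}, {"tx": 0, "ty": 0, "tz": 0, "ax": 0, "ay": 0, "az": 0, "claw": -1}, {"tx": 0, "ty": 0, "tz": 0, "ax": 0, "ay": 0, "az": 0, "claw": -1}, {"tx": 0, "ty": 0, "tz": 0, "ax": 0, "ay": 0, "az": 0, "claw": -1}])

```text
time_s: 43.25
tcp_pos: [0.6603, -0.2119, 0.1189]
eef_rot: [179.3, 0.0, -81.0]
contact_force: [-9.5, -1.6, 0.2]
gripper_width: 0.0008
```

step_arm(increments=[{"tx": 0, "ty": 0, "tz": 0, "ax": 0, "ay": 0, "az": 0, "claw": -1}, {"tx": 0, "ty": 0, "tz": 0, "ax": 0, "ay": 0, "az": 0, "claw": -1}, {"tx": 0, "ty": 0, "tz": 0, "ax": 0, "ay": 0, "az": 0, "claw": -1}, {"tx": 0, "ty": 0, "tz": 0, "ax": 0, "ay": 0, "az": 0, "claw": -1}, {"tx": 0, "ty": 0, "tz": 0, "ax": 0, "ay": 0, "az": 0, "claw": -1}, {"tx": -15, "ty": -2.4, "tz": 0, "ax": 0, "ay": 0, "az": 0, "claw": -1}, {"tx": -20, "ty": -3.2, "tz": 0, "ax": 0, "ay": 0, "az": 0, "claw": -1}, {"tx": -22, "ty": -3.4, "tz": 0, "ax": 0, "ay": 0, "az": 0, "claw": -1}, {"tx": -15, "ty": 0, "tz": 30, "ax": 0, "ay": 0, "az": 0, "claw": -1}, {"tx": 0, "ty": 0, "tz": 45, "ax": 0, "ay": 0, "az": 0, "claw": -1}, {"tx": 0, "ty": 10, "tz": 30, "ax": 0, "ay": 0, "az": 0, "claw": -1}])

```text
time_s: 44.35
tcp_pos: [0.5924, -0.2114, 0.2286]
eef_rot: [179.9, -0.1, -81.0]
contact_force: [1.0, -0.8, 1.0]
gripper_width: 0.0005
```

step_arm(increments=[{"tx": 2.7, "ty": 18.7, "tz": 0, "ax": 0, "ay": 0, "az": 8.41, "claw": -0.23}, {"tx": 2.7, "ty": 18.7, "tz": 0, "ax": 0, "ay": 0, "az": 8.41, "claw": -0.23}, {"tx": 2.7, "ty": 18.7, "tz": 0, "ax": 0, "ay": 0, "az": 8.41, "claw": -0.23}, {"tx": 2.7, "ty": 18.7, "tz": 0, "ax": 0, "ay": 0, "az": 8.41, "claw": -0.23}, {"tx": 2.7, "ty": 18.7, "tz": 0, "ax": 0, "ay": 0, "az": 8.41, "claw": -0.23}, {"tx": 2.7, "ty": 18.7, "tz": 0, "ax": 0, "ay": 0, "az": 8.41, "claw": -0.23}, {"tx": 2.7, "ty": 18.7, "tz": 0, "ax": 0, "ay": 0, "az": 8.41, "claw": -0.23}, {"tx": 2.7, "ty": 18.7, "tz": 0, "ax": 0, "ay": 0, "az": 8.41, "claw": -0.23}, {"tx": 2.7, "ty": 18.7, "tz": 0, "ax": 0, "ay": 0, "az": 8.41, "claw": -0.23}, {"tx": 0, "ty": 0, "tz": 0, "ax": 0, "ay": 0, "az": 0, "claw": -0.23}, {"tx": 0, "ty": 0, "tz": 0, "ax": 0, "ay": 0, "az": 0, "claw": -0.23}, {"tx": 0, "ty": 0, "tz": 0, "ax": 0, "ay": 0, "az": 0, "claw": -0.23}])

```text
time_s: 45.55
tcp_pos: [0.6158, -0.0427, 0.2254]
eef_rot: [179.7, -0.1, -5.4]
contact_force: [-0.5, 0.5, 0.2]
gripper_width: 0.0335
```

step_arm(increments=[{"tx": 0, "ty": 0, "tz": 0, "ax": 0, "ay": 0, "az": 0, "claw": -0.23}, {"tx": 0, "ty": 0, "tz": 0, "ax": 0, "ay": 0, "az": 0, "claw": -0.23}, {"tx": 0, "ty": 0, "tz": 0, "ax": 0, "ay": 0, "az": 0, "claw": -0.23}, {"tx": 0, "ty": 0, "tz": 0, "ax": 0, "ay": 0, "az": 0, "claw": -0.23}, {"tx": 0, "ty": 0, "tz": 0, "ax": 0, "ay": 0, "az": 0, "claw": -0.23}, {"tx": 0, "ty": 0, "tz": 0, "ax": 0, "ay": 0, "az": 0, "claw": -0.23}, {"tx": 0, "ty": 0, "tz": 0, "ax": 0, "ay": 0, "az": 0, "claw": -0.23}, {"tx": 0, "ty": 0, "tz": 0, "ax": 0, "ay": 0, "az": 0, "claw": -0.23}])

```text
time_s: 46.35
tcp_pos: [0.6156, -0.0423, 0.2253]
eef_rot: [179.6, -0.0, -5.3]
contact_force: [0.1, -0.9, -0.5]
gripper_width: 0.0336
```

```bash
python3 - <<'E'
from hd import *
s=r.get_state();print(s['tcp_pos'],s['eef_rot'],s['contact_force'],s['gripper_width']);head()
c=cap("scene");t=cap("top")
cv2.imwrite("pics/l3.png",np.hstack([cv2.resize(c['image'][150:230,360:440],(400,400),interpolation=2),cv2.resize(t['image'][110:190,340:420],(400,400),interpolation=2)]))
E
```

```text
[ 0.6156 -0.0423  0.2253] [179.6406  -0.0425  -5.2884] [ 0.0556 -0.9181 -0.4867] 0.033618467446020824
top handle 171 [ 0.6057 -0.0437  0.066 ]
top knob 93 5.385264873504639 [ 0.6477 -0.2146  0.127 ] [ 0.6553 -0.2039  0.1426]
scene handle 159 [ 0.6121 -0.0442  0.0621]
scene knob 86 5.284913539886475 [ 0.6475 -0.214   0.127 ] [ 0.6534 -0.2051  0.144 ]
```

View pics/l3.png

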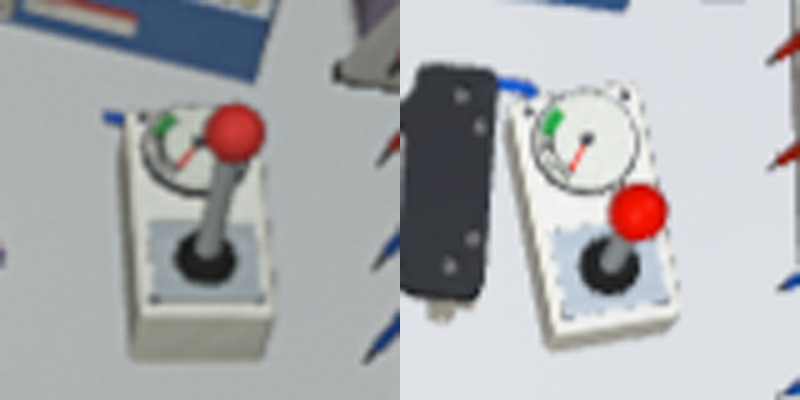

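step_arm(increments=[{"tx": 0.5, "ty": -1, "tz": -40, "ax": 0, "ay": 0, "az": 0, "claw": -0.23}, {"tx": 0, "ty": 0, "tz": -40, "ax": 0, "ay": 0, "az": 0, "claw": -0.23}, {"tx": 0, "ty": 0, "tz": -40, "ax": 0, "ay": 0, "az": 0, "claw": -0.23}, {"tx": 0, "ty": 0, "tz": -30, "ax": 0, "ay": 0, "az": 0, "claw": -0.23}, {"tx": 0, "ty": 0, "tz": -14, "ax": 0, "ay": 0, "az": 0, "claw": -0.23}, {"tx": 0, "ty": 0, "tz": 0, "ax": 0, "ay": 0, "az": 0, "claw": -0.23}, {"tx": 0, "ty": 0, "tz": 0, "ax": 0, "ay": 0, "az": 0, "claw": -0.8}, {"tx": 0, "ty": 0, "tz": 0, "ax": 0, "ay": 0, "az": 0, "claw": -0.8}, {"tx": 0, "ty": 0, "tz": 0, "ax": 0, "ay": 0, "az": 0, "claw": -0.8}, {"tx": 0, "ty": 0, "tz": 0, "ax": 0, "ay": 0, "az": 0, "claw": -0.8}], newtons=10)

```text
time_s: 47.55
tcp_pos: [0.6169, -0.0433, 0.0627]
eef_rot: [179.7, -0.2, -5.3]
contact_force: [-0.9, 0.9, 4.0]
gripper_width: 0.0115
```

step_arm(increments=[{"tx": 0.1, "ty": 0.7, "tz": 16.6, "ax": 0, "ay": 0, "az": 0, "claw": -0.8}, {"tx": 0.2, "ty": 2.1, "tz": 16.5, "ax": 0, "ay": 0, "az": 0, "claw": -0.8}, {"tx": 0.3, "ty": 3.4, "tz": 16.3, "ax": 0, "ay": 0, "az": 0, "claw": -0.8}, {"tx": 0.4, "ty": 4.8, "tz": 16.0, "ax": 0, "ay": 0, "az": 0, "claw": -0.8}, {"tx": 0.6, "ty": 6.1, "tz": 15.5, "ax": 0, "ay": 0, "az": 0, "claw": -0.8}, {"tx": 0.7, "ty": 7.3, "tz": 14.9, "ax": 0, "ay": 0, "az": 0, "claw": -0.8}, {"tx": 0.8, "ty": 8.6, "tz": 14.3, "ax": 0, "ay": 0, "az": 0, "claw": -0.8}, {"tx": 0.9, "ty": 9.7, "tz": 13.5, "ax": 0, "ay": 0, "az": 0, "claw": -0.8}, {"tx": 1.0, "ty": 10.8, "tz": 12.7, "ax": 0, "ay": 0, "az": 0, "claw": -0.8}, {"tx": 1.1, "ty": 11.8, "tz": 11.7, "ax": 0, "ay": 0, "az": 0, "claw": -0.8}])

```text
time_s: 48.55
tcp_pos: [0.6223, 0.0191, 0.2123]
eef_rot: [179.4, -0.1, -5.3]
contact_force: [-1.7, -11.5, 9.5]
gripper_width: 0.0113
```

step_arm(increments=[{"tx": 1.2, "ty": 12.7, "tz": 10.7, "ax": 0, "ay": 0, "az": 0, "claw": -0.8}, {"tx": 1.3, "ty": 13.6, "tz": 9.6, "ax": 0, "ay": 0, "az": 0, "claw": -0.8}, {"tx": 1.3, "ty": 14.3, "tz": 8.4, "ax": 0, "ay": 0, "az": 0, "claw": -0.8}, {"tx": 1.4, "ty": 15.0, "tz": 7.2, "ax": 0, "ay": 0, "az": 0, "claw": -0.8}, {"tx": 1.4, "ty": 15.5, "tz": 5.9, "ax": 0, "ay": 0, "az": 0, "claw": -0.8}, {"tx": 1.5, "ty": 15.9, "tz": 4.6, "ax": 0, "ay": 0, "az": 0, "claw": -0.8}, {"tx": 1.5, "ty": 16.3, "tz": 3.2, "ax": 0, "ay": 0, "az": 0, "claw": -0.8}, {"tx": 1.5, "ty": 16.5, "tz": 1.9, "ax": 0, "ay": 0, "az": 0, "claw": -0.8}, {"tx": 1.5, "ty": 16.6, "tz": 0.5, "ax": 0, "ay": 0, "az": 0, "claw": -0.8}, {"tx": 1.5, "ty": 16.6, "tz": -0.9, "ax": 0, "ay": 0, "az": 0, "claw": -0.8}, {"tx": 1.5, "ty": 16.4, "tz": -2.3, "ax": 0, "ay": 0, "az": 0, "claw": -0.8}, {"tx": 1.5, "ty": 12, "tz": -3, "ax": 0, "ay": 0, "az": 0, "claw": -0.8}])

```text
time_s: 49.75
tcp_pos: [0.6392, 0.2054, 0.2552]
eef_rot: [179.7, -0.0, -5.2]
contact_force: [-4.7, 2.7, 7.1]
gripper_width: 0.0112
```

step_arm(increments=[{"tx": 0, "ty": 0, "tz": 0, "ax": 0, "ay": 0, "az": 0, "claw": -0.1}, {"tx": 0, "ty": 0, "tz": 0, "ax": 0, "ay": 0, "az": 0, "claw": -0.1}, {"tx": 0, "ty": 0, "tz": 0, "ax": 0, "ay": 0, "az": 0, "claw": -0.1}, {"tx": 0, "ty": 0, "tz": 0, "ax": 0, "ay": 0, "az": 0, "claw": -0.1}, {"tx": 0, "ty": 0, "tz": 30, "ax": 0, "ay": 0, "az": 0, "claw": -0.1}, {"tx": 0, "ty": 0, "tz": 40, "ax": 0, "ay": 0, "az": 0, "claw": -0.1}, {"tx": 0, "ty": 0, "tz": 40, "ax": 0, "ay": 0, "az": 0, "claw": -0.1}, {"tx": 0, "ty": 10, "tz": 20, "ax": 0, "ay": 0, "az": 0, "claw": -0.1}, {"tx": 0, "ty": 0, "tz": 0, "ax": 0, "ay": 0, "az": 0, "claw": -0.1}, {"tx": 0, "ty": 0, "tz": 0, "ax": 0, "ay": 0, "az": 0, "claw": -0.1}, {"tx": 0, "ty": 0, "tz": 0, "ax": 0, "ay": 0, "az": 0, "claw": -0.1}, {"tx": 0, "ty": 0, "tz": 0, "ax": 0, "ay": 0, "az": 0, "claw": -0.1}])

```text
time_s: 50.95
tcp_pos: [0.639, 0.2128, 0.3837]
eef_rot: [179.6, 0.1, -5.3]
contact_force: [0.4, 0.0, 0.3]
gripper_width: 0.039
```

```bash
python3 - <<'E'
from hd import *
s=r.get_state();print(s['tcp_pos'],s['contact_force'])
cass((.57,.685,.01,.14),("scene","top"),z=.048)
for n in("top","scene"):
    c=cap(n);P=pts(c)
    m=(hsv(c,(0,170,90),(6,255,255))|hsv(c,(174,170,90),(180,255,255)))&(P[...,1]>.1)&(P[...,2]>.15)&(P[...,2]<.35); print(n,"handle",m.sum(),P[m].mean(0) if m.any() else None)
c=cap("scene"); t=cap("top"); P=pts(t); print("bottles",P[252,258],P[254,285])
cv2.imwrite("pics/f1.png",np.hstack([cv2.resize(c['image'][100:280,160:340],(400,400)),cv2.resize(t['image'][90:270,160:340],(400,400))]))
E
```

```text
[0.639  0.2128 0.3837] [0.4085 0.012  0.2582]
top green 60 lid [0.5938 0.0429 0.048 ] sides [np.float64(0.0253), np.float64(0.0348)] long dir -95.4 px [258.8 188.5] zmed 0.047766183950081025
top orange 56 lid [0.6533 0.0372 0.048 ] sides [np.float64(0.0259), np.float64(0.0351)] long dir -95.0 px [261.5 160.5] zmed 0.04783711342413139
top yellow 71 lid [0.6448 0.1157 0.048 ] sides [np.float64(0.0598), np.float64(0.0406)] long dir -4.9 px [223.7 164.8] zmed 0.04718926389538177
top handle 238 [0.6206 0.22   0.2508]
scene handle 241 [0.6367 0.2183 0.2505]
bottles [0.4579 0.0428 0.0797] [ 0.4541 -0.0108  0.0709]
```

View pics/f1.png

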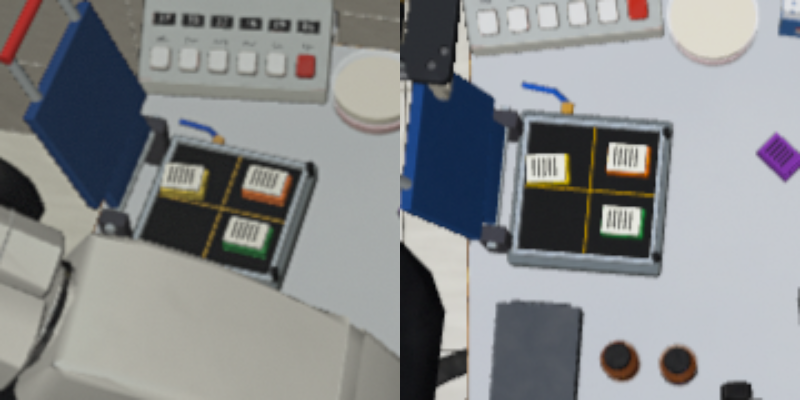

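The head is open, the three cassettes lie flat inside the rim, the bottles are where they started, and the robot touches nothing.

```bash
python3 -c "
from plant import r
print(r.close_job())"
```

```text
the job is handed in; nothing more can be done
None
```

The job is done and handed in at about 51 s of the 210 s allowed. In order, I:
- flipped the head open;
- laid the three cassettes that were there (yellow, green, orange; no blue one) flat on the bed, lid up;
- swung the head shut;
- pushed the lever to its stop and held it there for about 5.5 s, so roughly 4 s of that should have been in the green;
- let it spring back and flipped the head open again.

**Last checks**
- **Head:** it stays open by itself, with the handle at y ≈ 0.219 m and z ≈ 0.25 m.
- **Cassettes:** all three lids are at z ≈ 0.047–0.048 m, so they lie flat on the mat inside the rim.
- **Lever and gauge:** the knob was back at its starting spot and the needle at rest before I reopened the head.
- **Bottles:** they have not moved.

**What did not go as planned or could not be seen**
- **Yellow cassette:** it was knocked about 45 mm along the bed after I had placed it. It stopped flat inside the rim, about 5 mm by my estimate from the hinge side, so I left it there. My automatic fit of its position in the top view was off because it merged with the rim, so I judged it from the picture and its height.
- **Needle in the green:** the gripper hid the needle during the hold. That it stood in the green rests on the lever being at its stop (9–10 N steady) and on the timing given.

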